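Close a pot-core inductor on its bonding jig

ROBOT

A 7-joint arm with a two-finger parallel gripper is mounted at the origin on a cart in front of the work surface, level with it; the furniture and walls round the work are solid. World frame = base frame: x ahead of the robot, y to its left, z up, the work surface at z = 0. Lengths are in m, angles in degrees, forces in N, time in s.
With the tool pointing down it reaches from about 0.4 to 0.85 m from the base axis. Payload 4.4 kg.
Tool frame: the origin (TCP) lies at the very end of the fingers, on their centre line; the grasp point (between the pads) lies 19 mm behind it; z points along the fingers, y is the direction in which the jaws open and shut (so a half turn about z gives the same grasp; the last joint's range is limited). The gripper opens to 94 mm and grips with 3 to 60 N. Pads are 16 mm wide; open, the fingers measure 119 mm over their backs; the gripper's body (75 mm by 177 mm) begins 78 mm behind the grasp point.
Start: joints at [-77.281, 36.005, 2.206, 86.941, -1.547, 57.084, -1.146], TCP at [0.184, 0.623, 0.205] pointing down, gripper open.
Joint ranges: [-175.42, 175.42], [-21.48, 121.26], [-71.46, 75.88], [10.55, 141.38], [-63.04, 243.04], [13.31, 113.54], [-168.57, 168.57]. Speed limits (degrees/s): [147.25, 147.25, 180, 180, 180, 180, 180].

INTERFACE

Orientations are given as [roll, pitch, yaw] about the fixed x, y, z axes, in that order (R = Rz(yaw) Ry(pitch) Rx(roll)).
In Python, from rig import state, imaging, ticket, boxes_of, spot_point gives the robot as it stands. The module is installed in compiled form; this text tells all that it offers.
- The arm moves only by the tool arm_command, never from a script. Its arguments are lists of equal length, an entry for each row: "angular": the turn, a rotation vector about the tool's x, y, z in rad, a list of three; "xyz": the shift along the tool's x, y, z in mm, a list of three; "grip": the opening, from 0 (shut) to 1 (fully open). A call has 1 to 8 rows; each row shifts and turns the pose as measured when the row begins, along the tool's axes as they then stand; what a row does not reach is not made up. A row lasts 1/12 s, in which the tool goes at most 41.7 mm and 7.16 degrees, less where a joint would pass 70% of its speed; a pose out of reach is approached as far as the arm can. A call with a gripper value outside its range is refused whole. The fingers move at their own pace and stop on an object; the grip force is fixed at half the most. Time passes only in rows, so rows that do not move let the fingers close. It gives the time, the measured TCP pose, the force and the opening at its end, in the units of the state.
- state(): the state, without advancing time (a new reading comes with each control period).
- imaging.read_camera(name): name is "scene" or "side" or "wrist"; returns the picture (384x512x3 uint8, red, green, blue); there is no depth.
- imaging.camera_model(name): a dict with "vfov" (degrees; the focal length in pixels is half the picture's height over the tangent of half this angle, whatever the lens; pixels are square), "cx", "cy" (the principal point, pixels), "world_to_cam" (4x4, takes a point from world to camera coordinates); the wrist camera has in their place "tool_from_camera" (4x4, takes a point from camera to tool coordinates, whose origin is the TCP and whose axes are the flange's). Camera axes: x right, y up, looking along -z (the intrinsics and any distortion apply to the point x, -y, -z); pixel columns grow to the right and rows downward; lengths in m; the calibration is good to about 2 mm. The wrist camera is an equidistant fisheye: a pixel r from the principal point sees the ray r / f radians off the axis. A picture is of the moment at which its call begins: read the wrist's pose just before it. camera_model takes no time and is no camera call.
- ticket.job_done(): hands the job in, once; it reports no verdict.
Trained networks look in the newest picture that a camera, given by its name, has taken for a name from the list of things; names that differ only in an ending like _2 or _b are one class to them, and where a whole thing is asked for, a point or a joint stands for the part that bears it (a point fixed in the world has none). Each returns a list of dicts, best first, with "score" (0 to 1); they miss things now and then, are a little off and sometimes report something else, mostly with a low value. They report only what shows in the picture. A call takes as long as a camera call. They do not tell look-alikes from the thing itself.
- boxes_of(camera, label): "extent" ([centre column, centre row, width, height] in pixels, round what is visible of it).
- spot_point(camera, label): "centre" ([column, row] in pixels: a listed point, or the origin of a listed thing).
The state is a dict: "time_s": time; "joints": joint angles; "dq": joint speeds; "joint_torque": joint torques, N m; "ee_pos": TCP position; "tcp_rot": TCP orientation; "contact_force": force on the tool from outside, world axes, zero at the start; "wrist_torque": the same for the moment, N m; "grip_width": finger opening in m.
Only numpy, scipy, OpenCV 4.12 (cv2) and the standard library are available. Lean on these libraries where they do the work, as an engineer would, in place of code of your own. Each camera call takes 0.05 s, during which the arm holds its last target.

TASK

Close up the pot-core inductor on the bonding jig, whose lower ferrite half is already locked in: set the wound bobbin down into the lower half with its two terminal lugs in the slots, put the upper ferrite half over it on the guide pin so that the two halves meet face to face, then put the steel pressure cap on the pin so that it rests flat on the core. Ferrite chips, so lower the upper half gently instead of dropping or ramming it, and leave the loupe and the roll of tape where they are.

Things in the scene. Friction and masses are not known exactly. Their poses are not given: they have to be found in the camera images.
- jig: Bonding jig, fixed: light grey metal plate 110 x 80 mm (long side along its x), top at z 12 mm, with a low steel nest ring (69 mm across, top at z 17 mm) in which the dark lower ferrite half is locked. Origin: middle of its underside on the bench, on the pin axis, z up. Turned at most 0.5 rad from square to the bench. The finished stack's top (cap knob) is at z 85 mm.
- pin_tip (a point): Tip of the jig's upright steel guide pin, 64 mm above the jig's underside. Pin 8 mm diameter, its last 4 mm tapering to 4 mm across. Axes as the jig's.
- well (a point): On the pin axis, 18 mm above the jig's underside: level of the lower half's well floor, where the bobbin's underside must rest. The well is a ring from radius 12 mm (round centre post, 24 mm across, as high as the rim, edge chamfered 1.2 mm) to radius 25 mm (outer wall). Two slots in the wall on the +x and -x sides, 13 mm wide, open at the top and down to the well floor. Axes as the jig's.
- core_seat (a point): On the pin axis, 30 mm above the jig's underside: centre of the lower half's rim face (59 mm outside diameter), on which the upper half's rim must rest. The cap's underside then rests 18 mm above this point. Axes as the jig's.
- bobbin: Wound bobbin, loose, upright: cream spool with brown winding, 46 mm diameter, 23 mm high, 27 mm through bore with chamfered mouths. Two lugs on its +x and -x sides, 8 mm wide, out to radius 33 mm, 5 to 19 mm above its underside, with thin pins to radius 38 mm. Origin: centre of underside, z up. A half turn is the same. 60 to 130 g. Seated, its top 11 mm stand above the lower half's rim.
- upper_half: Upper ferrite half, loose, open cup side down, the way it goes on: dark grey, 59 mm diameter, 18 mm high, top 6 mm thick, through bore 10.5 mm (mouth chamfered), centre post 24 mm across, wall radius 25 to 29.5 mm, both flush with the rim. Two slots 13 mm wide, 12 mm high in the wall on its +x and -x sides, to straddle the bobbin's lugs. Origin: centre of rim face (underside), z up. 120 to 240 g.
- cap: Steel pressure cap, loose, upright: round weight 44 mm diameter, 14.5 mm high, with a shoulder to 18 mm and above it a round knurled knob, 24 mm diameter from 20 to 37 mm above the underside. Blind bore 10.5 mm in the underside, 18 mm deep. Origin: centre of underside, z up. 195 to 395 g.
- loupe: Bystander: black stand magnifier, 38 mm diameter and 38 mm high, loose. Origin at the centre of its underside.
- tape_black: Bystander: roll of black tape lying flat, 59 mm across, 19 mm high, loose. Origin near the centre of its underside.
Mind the look-alikes: they are no part of the job. Several things look just like the bobbin: the one meant starts farthest to the robot's left.

How it is judged:
By the outcome, as a careful person would: the job done as asked, in the order asked, and still so for the second after the job is handed in, with the robot touching nothing.
It also fails if it takes over 72 s, if anything falls off the work surface, if the arm or the gripper's body presses on something with over 40 N, if the wrist force passes 120 N, or if a joint passes its speed limit or range.

## Working session

There is one attempt and no reset: what is moved stays moved. The work goes in short steps, Python scripts to look and compute and a tool call to move; the robot and the scene stay as the last step left them, time stands still between calls to the robot, and variables do not carry over. Pictures are saved under pics/ and viewed, and the job is handed in when it is done.

Besides the shell and the picture viewer there is one more tool, called after "Call:" by a JSON object that holds its "name" and its "arguments", one argument or row to a line. arm_command: Moves the arm, as the interface text tells. Its arguments: {"type":"object","properties":{"angular":{"type":"array","items":{"type":"array","items":{"type":"number"}}},"xyz":{"type":"array","items":{"type":"array","items":{"type":"number"}}},"grip":{"type":"array","items":{"type":"number"}}},"required":["angular","xyz","grip"]}

```bash
mkdir -p pics; cat > h.py <<'E'
import numpy as np, cv2
from rig import state, imaging, ticket, boxes_of, spot_point
from scipy.spatial.transform import Rotation as R
def cam(n): return imaging.camera_model(n)
def f_of(m): return 192/np.tan(np.radians(m['vfov'])/2)
def pose(s):
    return R.from_euler('xyz',s['tcp_rot'],degrees=True).as_matrix(), np.array(s['ee_pos'])
def ray(n,px,s=None):
    m=cam(n); f=f_of(m); u=(px[0]-m['cx'])/f; v=(px[1]-m['cy'])/f
    if n=='wrist':
        th=np.hypot(u,v); k=np.sin(th)/th if th>1e-9 else 1
        d=np.array([u*k,-v*k,-np.cos(th)])
        T=np.array(m['tool_from_camera']); Rt,p=pose(s)
        return Rt@T[:3,3]+p, Rt@T[:3,:3]@d
    T=np.linalg.inv(np.array(m['world_to_cam']))
    d=np.array([u,-v,-1.]); return T[:3,3],T[:3,:3]@d
def atz(n,px,z,s=None):
    o,d=ray(n,px,s); return o+d*(z-o[2])/d[2]
def proj(n,P,s=None):
    m=cam(n); f=f_of(m); P=np.array(P,float)
    if n=='wrist':
        Rt,p=pose(s);T=np.array(m['tool_from_camera']); q=T[:3,:3].T@(Rt.T@(P-p)-T[:3,3])
        x,y,z=q[0],-q[1],-q[2]; th=np.arctan2(np.hypot(x,y),z); r=np.hypot(x,y); 
        return np.array([m['cx']+f*th*x/r,m['cy']+f*th*y/r])
    T=np.array(m['world_to_cam']); q=T[:3,:3]@P+T[:3,3]
    return np.array([m['cx']-f*q[0]/q[2],m['cy']+f*q[1]/q[2]])
def tri(obs):
    A=np.zeros((3,3));b=np.zeros(3)
    for n,px,s in obs:
        o,d=ray(n,px,s); d=d/np.linalg.norm(d); M=np.eye(3)-np.outer(d,d); A+=M;b+=M@o
    return np.linalg.solve(A,b)
def save(img,name,sc=1.5):
    cv2.imwrite('pics/'+name,cv2.cvtColor(cv2.resize(img,None,fx=sc,fy=sc,interpolation=cv2.INTER_CUBIC),cv2.COLOR_RGB2BGR))
E
python3 - <<'E'
from h import *
s=state();print(s)
for c in ['scene','side','wrist']:
    save(imaging.read_camera(c),c+'0.png'); print(c,cam(c))
    for l in ['jig','pin_tip','well','core_seat','bobbin','upper_half','cap','loupe','tape_black']:
        print(c,l,[(np.round(d['centre']).tolist(),round(d['score'],2)) for d in spot_point(c,l)])
print(state()['time_s'])
E
```

```text
{'time_s': 0.0, 'joints': array([-77.27851151,  36.05555056,   2.20341957,  86.9962264 ,
        -1.54861588,  57.0850476 ,  -1.14531193]), 'dq': array([ 0.07121805,  0.0163704 ,  0.04300897, -0.02913375, -0.01744066,
        0.07561299, -0.09248805]), 'joint_torque': array([-6.52007839e-05, -5.49707115e+01,  1.14287987e+00, -1.86639315e+01,
       -5.23782964e-02,  2.35805078e-02,  1.70552084e-04]), 'ee_pos': array([0.1842985 , 0.62261873, 0.20459121]), 'tcp_rot': array([-1.79892863e+02,  3.91075886e-04,  1.63507469e+02]), 'contact_force': array([-0.2613372 , -0.54166484, -0.29736202]), 'wrist_torque': array([ 0.01909981, -0.00013563, -0.00603189]), 'grip_width': 0.09415229146249209}
scene {'vfov': 51.17793587914702, 'cx': 259.3961548964862, 'cy': 192.48271984848128, 'world_to_cam': array([[ 0.7137945 , -0.70024581, -0.01237838, -0.31458974],
       [ 0.54521362,  0.5444954 ,  0.63739067, -0.31752745],
       [-0.43959017, -0.46171481,  0.77044138, -0.74530076],
       [ 0.        ,  0.        ,  0.        ,  1.        ]])}
scene jig [([298.0, 207.0], 0.63), ([298.0, 211.0], 0.58)]

[... 1032 characters left out ...]
195.0], 0.47)]
side tape_black [([190.0, 195.0], 0.74), ([300.0, 298.0], 0.65)]
wrist {'vfov': 65.70646984690485, 'cx': 253.86226836866518, 'cy': 194.22280259382578, 'tool_from_camera': array([[ 1.12256484e-04,  9.57056580e-01,  2.89901172e-01,
         8.50256991e-02],
       [ 9.99999959e-01, -1.83951455e-04,  2.20059377e-04,
         6.60009158e-04],
       [ 2.63937017e-04,  2.89901135e-01, -9.57056562e-01,
        -1.79536706e-01],
       [ 0.00000000e+00,  0.00000000e+00,  0.00000000e+00,
         1.00000000e+00]])}
wrist jig []
wrist pin_tip []
wrist well []
wrist core_seat []
wrist bobbin []
wrist upper_half [([131.0, 359.0], 0.39)]
wrist cap []
wrist loupe []
wrist tape_black []
1.5
```

View pics/scene0.png

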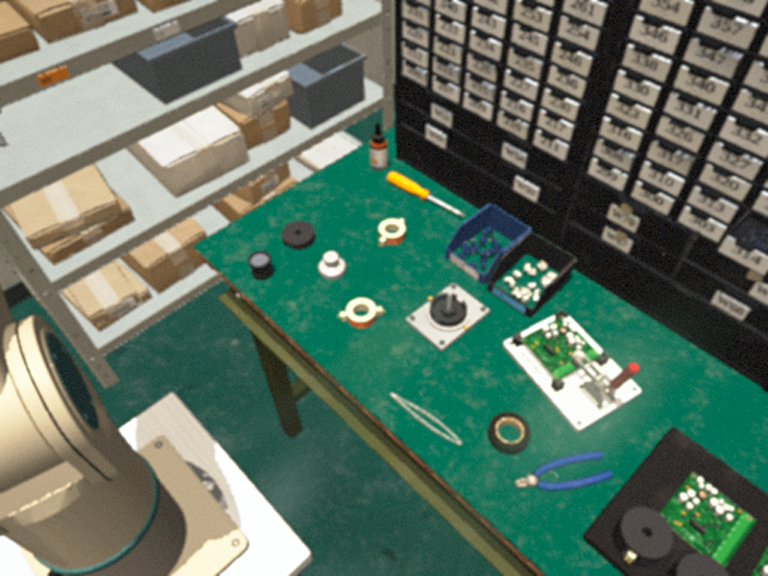

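View pics/side0.png

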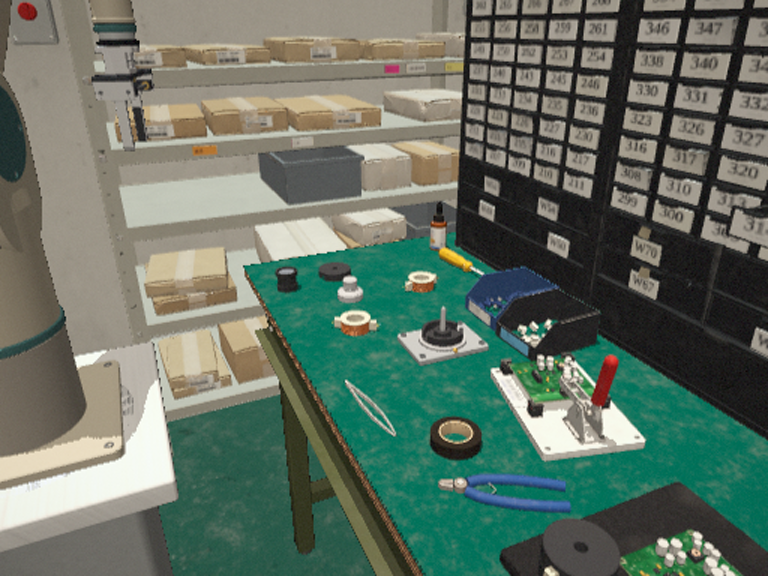

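View pics/wrist0.png

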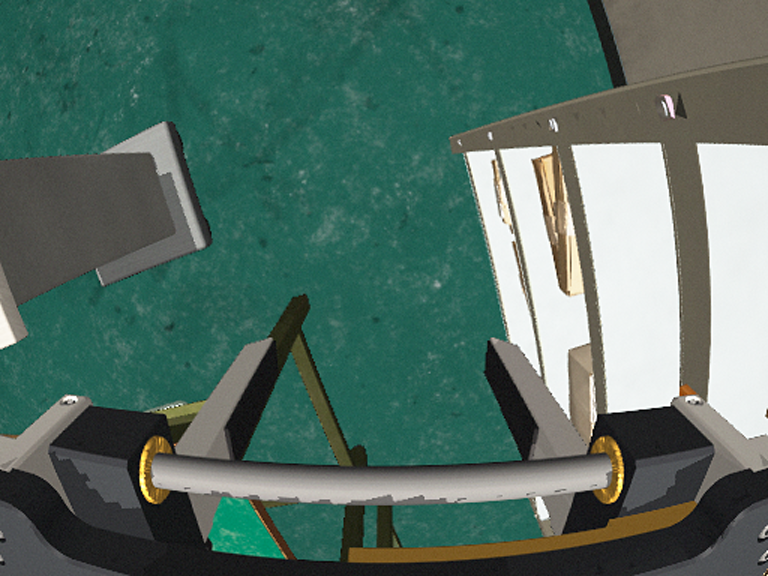

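```bash
python3 - <<'E'
from h import *
for l,a,b,z in [('pin',(297,194),(297,203),.064),('seat',(299,206),(294,221),.03),('bobA',(263,156),(280,189),0),('bobB',(236,209),(240,219),0),('upper',(200,158),(222,185),0),('cap',(220,178),(234,201),0),('loupe',(174,184),(190,195),0),('tape',(338,293),(300,298),0)]:
    print(l,np.round(tri([('scene',a,None),('side',b,None)]),3),np.round(atz('scene',a,z),3),np.round(atz('side',b,z),3))
E
```

```text
pin [ 0.538 -0.03   0.062] [ 0.532 -0.031  0.064] [ 0.541 -0.032  0.064]
seat [ 0.532 -0.04   0.027] [ 0.53  -0.041  0.03 ] [ 0.528 -0.045  0.03 ]
bobA [0.594 0.145 0.016] [0.608 0.156 0.   ] [0.608 0.174 0.   ]
bobB [ 0.448  0.083 -0.014] [ 0.435  0.075 -0.   ] [0.446 0.062 0.   ]
upper [ 0.479  0.272 -0.002] [0.482 0.271 0.   ] [0.474 0.266 0.   ]
cap [ 0.481  0.191 -0.017] [0.473 0.178 0.   ] [ 0.468  0.157 -0.   ]
loupe [ 0.378  0.25  -0.005] [0.376 0.246 0.   ] [0.375 0.239 0.   ]
tape [ 0.435 -0.236  0.003] [ 0.437 -0.236  0.   ] [ 0.436 -0.234  0.   ]
```

```bash
python3 - <<'E'
from h import *
def ang(n,a,b,z):
    A=atz(n,np.array(a)/1.5,z);B=atz(n,np.array(b)/1.5,z); d=A-B; print(n,np.round((A+B)/2,3),np.degrees(np.arctan2(d[1],d[0])),np.hypot(*d[:2]))
ang('scene',(405,221),(381,244),.012)
ang('side',(437,277),(405,288),.012)
ang('scene',(452,284),(405,319),.012) # jig edges
ang('scene',(490,311),(443,347),.012)
ang('side',(459,322),(398,338),.012)
ang('scene',(452,284),(490,311),.012)
E
```

```text
scene [0.601 0.152 0.012] 8.57411433707276 0.0714084759517144
side [0.6   0.154 0.012] 14.3150518966435 0.07540485217315748
scene [0.531 0.    0.012] -2.3177308817022326 0.10615604276860113
scene [ 0.533 -0.079  0.012] -3.5232407270174884 0.10390228755929015
side [ 0.531 -0.005  0.012] 3.179897955311152 0.1061334651565133
scene [ 0.585 -0.042  0.012] 90.50800148896978 0.08002658769169545
```

```bash
python3 - <<'E'
import cv2
a=cv2.imread('pics/scene0.png'); b=cv2.imread('pics/side0.png')
cv2.imwrite('pics/sc_c.png',cv2.resize(a[190:370,220:520],None,fx=2.6,fy=2.6))
cv2.imwrite('pics/si_c.png',cv2.resize(b[240:390,240:520],None,fx=2.8,fy=2.8))
E
```

```text
(no output)
```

View pics/sc_c.png

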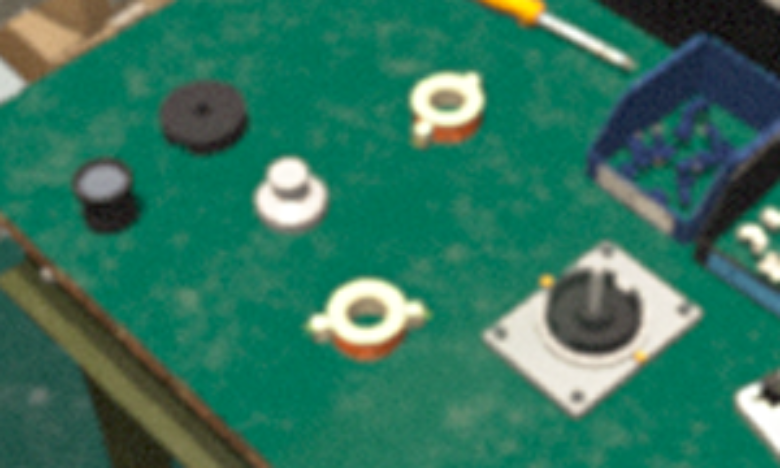

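View pics/si_c.png

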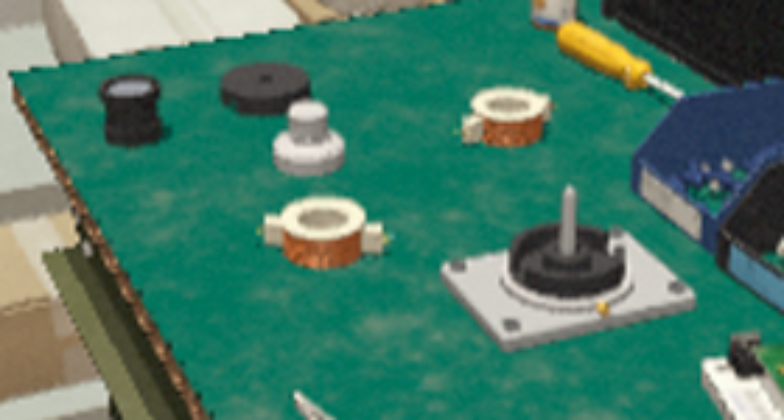

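```bash
cat >> h.py <<'E'
def plan(xyz,yaw,s=None,step=40.,n=None):
    s=s or state(); Rt,p=pose(s); xyz=np.array(xyz,float)
    Rg=R.from_euler('xyz',[180,0,yaw],degrees=True).as_matrix()
    rv=R.from_matrix(Rt.T@Rg).as_rotvec(); d=(xyz-p)*1e3
    n=n or int(max(1,np.ceil(np.linalg.norm(d)/step),np.ceil(np.linalg.norm(rv)/np.radians(6.5))))
    Rc=Rt.copy(); print('n',n,'dist',np.round(d,1),'rv',np.round(rv,3),'t',round(s['time_s'],2))
    X=[];A=[]
    for i in range(n):
        X.append(np.round(Rc.T@d/n,1).tolist());A.append(np.round(rv/n,4).tolist()); Rc=Rc@R.from_rotvec(rv/n).as_matrix()
    print('xyz',X);print('ang',A)
E
python3 -c "
from h import *
plan([.60,.153,.19],191)"
```

```text
n 16 dist [ 415.5 -470.3  -15.5] rv [ 0.   -0.   -0.48] t 1.5
xyz [[-33.2, -20.8, 1.0], [-32.6, -21.8, 1.0], [-31.9, -22.8, 1.0], [-31.2, -23.7, 1.0], [-30.5, -24.6, 1.0], [-29.8, -25.5, 1.0], [-29.0, -26.4, 1.0], [-28.2, -27.3, 1.0], [-27.3, -28.1, 1.0], [-26.5, -28.9, 1.0], [-25.6, -29.7, 1.0], [-24.7, -30.5, 1.0], [-23.8, -31.2, 1.0], [-22.8, -31.9, 1.0], [-21.9, -32.6, 1.0], [-20.9, -33.2, 1.0]]
ang [[0.0, -0.0, -0.03], [0.0, -0.0, -0.03], [0.0, -0.0, -0.03], [0.0, -0.0, -0.03], [0.0, -0.0, -0.03], [0.0, -0.0, -0.03], [0.0, -0.0, -0.03], [0.0, -0.0, -0.03], [0.0, -0.0, -0.03], [0.0, -0.0, -0.03], [0.0, -0.0, -0.03], [0.0, -0.0, -0.03], [0.0, -0.0, -0.03], [0.0, -0.0, -0.03], [0.0, -0.0, -0.03], [0.0, -0.0, -0.03]]
```

Call:
{"name": "arm_command", "arguments": {
  "angular": [
    [0, 0, -0.03],
    [0, 0, -0.03],
    [0, 0, -0.03],
    [0, 0, -0.03],
    [0, 0, -0.03],
    [0, 0, -0.03],
    [0, 0, -0.03],
    [0, 0, -0.03]
  ],
  "xyz": [
    [-33, -21, 1],
    [-33, -22, 1],
    [-32, -23, 1],
    [-31, -24, 1],
    [-30, -25, 1],
    [-30, -25, 1],
    [-29, -26, 1],
    [-28, -27, 1]
  ],
  "grip": [1, 1, 1, 1, 1, 1, 1, 1]
}}

```text
time_s: 2.17
ee_pos: [0.3911, 0.3924, 0.1949]
tcp_rot: [179.5, -0.3, 179.2]
contact_force: [0.9, 0.6, -0.6]
grip_width: 0.0937
```

```bash
python3 -c "
from h import *
plan([.60,.153,.15],191)"
```

```text
n 9 dist [ 208.9 -239.4  -44.9] rv [ 0.009 -0.003 -0.206] t 2.17
xyz [[-23.6, -26.3, 4.6], [-23.0, -26.8, 4.7], [-22.4, -27.3, 4.7], [-21.7, -27.8, 4.8], [-21.1, -28.3, 4.8], [-20.4, -28.8, 4.8], [-19.8, -29.3, 4.9], [-19.1, -29.7, 4.9], [-18.4, -30.1, 4.9]]
ang [[0.0011, -0.0004, -0.0229], [0.0011, -0.0004, -0.0229], [0.0011, -0.0004, -0.0229], [0.0011, -0.0004, -0.0229], [0.0011, -0.0004, -0.0229], [0.0011, -0.0004, -0.0229], [0.0011, -0.0004, -0.0229], [0.0011, -0.0004, -0.0229], [0.0011, -0.0004, -0.0229]]
```

Call:
{"name": "arm_command", "arguments": {
  "angular": [
    [0.001, 0, -0.026],
    [0.001, 0, -0.026],
    [0.001, 0, -0.026],
    [0.001, 0, -0.026],
    [0.001, 0, -0.026],
    [0.001, 0, -0.026],
    [0.001, 0, -0.026],
    [0.001, 0, -0.026]
  ],
  "xyz": [
    [-25, -29, 5],
    [-25, -30, 5],
    [-24, -31, 6],
    [-24, -31, 6],
    [-23, -32, 6],
    [-23, -32, 6],
    [-22, -33, 6],
    [-22, -33, 6]
  ],
  "grip": [1, 1, 1, 1, 1, 1, 1, 1]
}}

```text
time_s: 2.83
ee_pos: [0.6088, 0.1464, 0.1482]
tcp_rot: [179.7, 0.2, -168.3]
contact_force: [0.5, 0.8, 0.1]
grip_width: 0.0941
```

```bash
python3 - <<'E'
from h import *
s=state();print(s['ee_pos'],s['tcp_rot'])
im=imaging.read_camera('wrist'); save(im,'w1.png'); np.save('w1.npy',im)
for l in ['bobbin']: print(spot_point('wrist',l),boxes_of('wrist',l))
E
```

```text
[0.60877013 0.14638919 0.14820303] [ 179.7495714     0.18920987 -168.27754748]
[{'centre': [265.8, 174.9], 'score': 0.76}, {'centre': [206.2, 15.3], 'score': 0.72}, {'centre': [103.3, 92.1], 'score': 0.15}] [{'extent': [207.1, 19.4, 48.9, 38.7], 'score': 0.87}, {'extent': [264.9, 175.8, 42.5, 61.3], 'score': 0.83}]
```

View pics/w1.png

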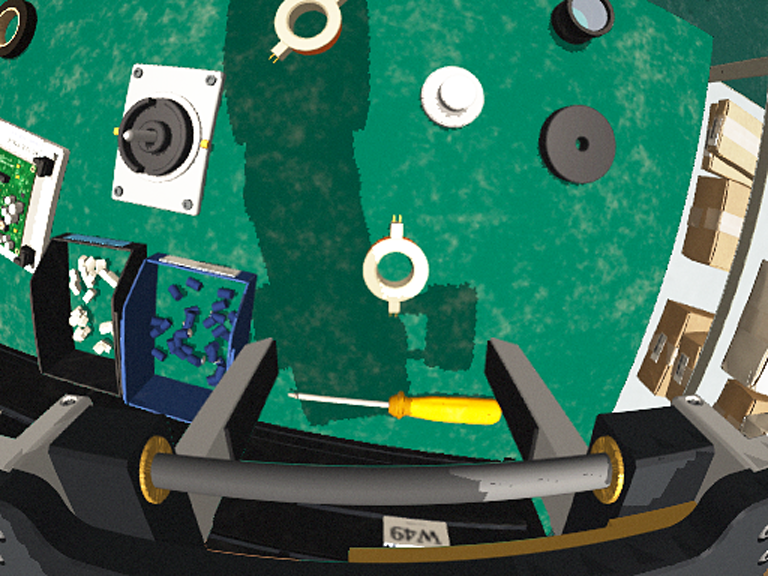

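```bash
python3 - <<'E'
from h import *
s=state(); im=np.load('w1.npy')
print('tcp proj',proj('wrist',s['ee_pos'],s))
def pr(l,px,z): print(l,np.round(atz('wrist',px,z,s),4))
pr('bobtop',(265,177.5),.023); pr('bobB',(205.5,15),.023)
pr('pinlug top',(264.5,144),.012);pr('lug bot',(262.5,209),.012)
a=atz('wrist',(264.5,144),.012,s);b=atz('wrist',(262.5,209),.012,s);d=a-b;print(np.degrees(np.arctan2(d[1],d[0])),np.hypot(*d[:2]))
pr('cap knob',(306,63),.037); pr('upper',(388,95.5),.018); pr('pin',(85,89.5),.064)
for e in [((90,44),(148,45.5)),((76,136),(130,142)),((90,44),(76,136)),((148,45.5),(130,142))]:
    a=atz('wrist',e[0],.012,s);b=atz('wrist',e[1],.012,s);d=a-b;print(np.round((a+b)/2,4),np.degrees(np.arctan2(d[1],d[0])),np.hypot(*d[:2]))
g=[]
# crops
c=im[125:225,215:315]; cv2.imwrite('pics/c1.png',cv2.cvtColor(cv2.resize(c,None,fx=6,fy=6,interpolation=cv2.INTER_CUBIC),cv2.COLOR_RGB2BGR))
E
```

```text
tcp proj [252.97590408 237.88384774]
bobtop [0.5967 0.1536 0.023 ]
bobB [0.4398 0.0604 0.023 ]
pinlug top [0.5634 0.1466 0.012 ]
lug bot [0.6355 0.1593 0.012 ]
-170.00404922167948 0.07322252422646923
cap knob [0.4735 0.1684 0.037 ]
upper [0.4794 0.2678 0.018 ]
pin [ 0.5326 -0.0377  0.064 ]
[ 0.4787 -0.0362  0.012 ] -88.56335803268004 0.07530252026491074
[ 0.5887 -0.0393  0.012 ] -87.66609432486231 0.07452165872453952
[ 0.5349 -0.0751  0.012 ] 178.59644422076994 0.11060185613468611
[ 5.325e-01 -3.000e-04  1.200e-02] 178.15323855330274 0.10947873305337694
```

View pics/c1.png

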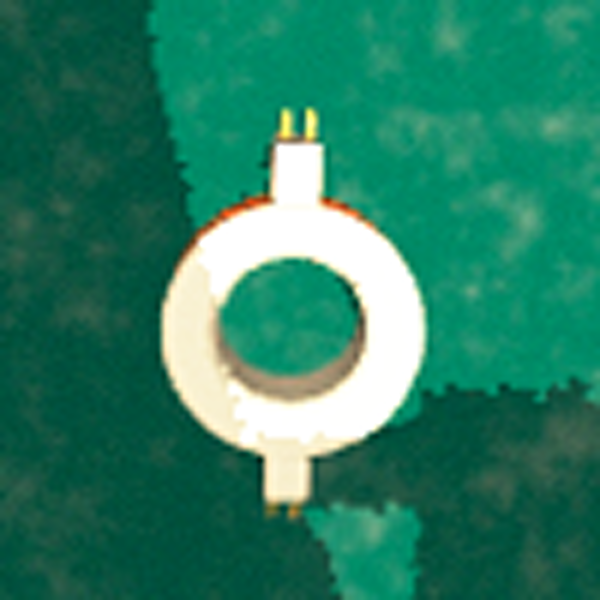

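```bash
python3 -c "
from h import *
plan([.5967,.1536,.06],190.5)"
```

```text
n 3 dist [-12.9  10.2 -87.4] rv [0.002 0.003 0.013] t 2.98
xyz [[3.7, 4.1, 29.1], [3.6, 4.1, 29.1], [3.6, 4.1, 29.1]]
ang [[0.0007, 0.001, 0.0042], [0.0007, 0.001, 0.0042], [0.0007, 0.001, 0.0042]]
```

Call:
{"name": "arm_command", "arguments": {
  "angular": [
    [0.001, 0.001, 0.004],
    [0.001, 0.001, 0.004],
    [0.001, 0.001, 0.004],
    [0, 0, 0]
  ],
  "xyz": [
    [3.7, 4.1, 29],
    [3.7, 4.1, 29],
    [3.7, 4.1, 29],
    [0, 0, 0]
  ],
  "grip": [1, 1, 1, 1]
}}

```text
time_s: 3.32
ee_pos: [0.5974, 0.1584, 0.0608]
tcp_rot: [179.8, 0.4, -169.5]
contact_force: [-0.2, 0.1, -2.1]
grip_width: 0.0939
```

```bash
python3 - <<'E'
from h import *
s=state();print(s['ee_pos'],s['tcp_rot'])
im=imaging.read_camera('wrist'); np.save('w2.npy',im); save(im,'w2.png')
s2=state();print(s2['ee_pos'])
for l in ['bobbin']: print(spot_point('wrist',l),boxes_of('wrist',l))
print('circle proj test', [np.round(proj('wrist',[.5967+.023*np.cos(t),.1536+.023*np.sin(t),.023],s)) .tolist() for t in np.arange(0,6.28,1.57)])
E
```

```text
[0.59741148 0.15840015 0.06083131] [ 179.79826476    0.36870985 -169.49131992]
[0.59957218 0.15884155 0.06344728]
[{'centre': [252.1, 208.0], 'score': 0.89}, {'centre': [168.1, 2.6], 'score': 0.66}] [{'extent': [250.7, 213.4, 58.3, 77.9], 'score': 0.89}, {'extent': [163.8, 15.7, 65.1, 31.3], 'score': 0.72}, {'extent': [413.4, 5.5, 46.7, 11.0], 'score': 0.72}]
circle proj test [[242.0, 241.0], [276.0, 220.0], [252.0, 187.0], [218.0, 210.0]]
```

View pics/w2.png

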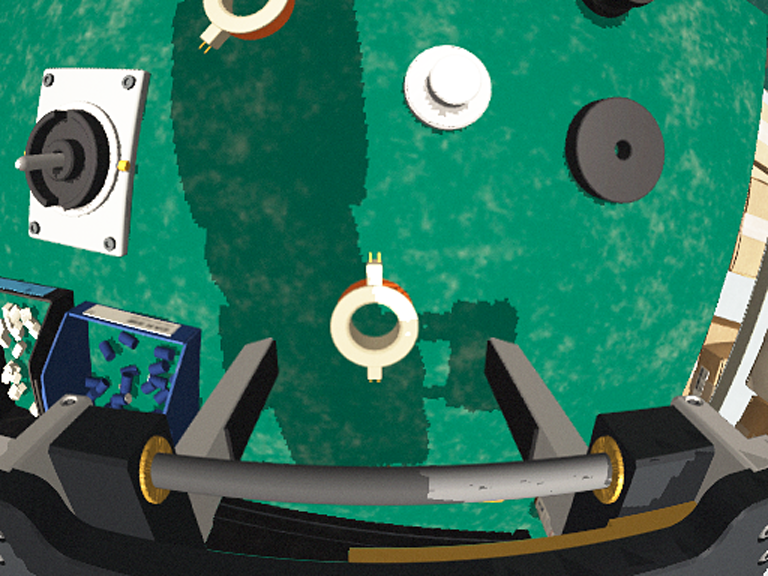

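```bash
python3 - <<'E'
from h import *
ps=[]
for i in range(4):
    s=state(); ps.append(list(s['ee_pos'])+list(s['tcp_rot'])); imaging.read_camera('wrist')
print(np.round(ps,4))
s=state()
print(atz('wrist',(249.5,217.3),.023,s))
E
```

```text
[[ 6.033000e-01  1.583000e-01  6.670000e-02  1.797990e+02  1.012400e+00
  -1.695561e+02]
 [ 6.041000e-01  1.579000e-01  6.730000e-02  1.798068e+02  1.102800e+00
  -1.695929e+02]
 [ 6.044000e-01  1.576000e-01  6.750000e-02  1.798125e+02  1.136800e+00
  -1.696255e+02]
 [ 6.044000e-01  1.573000e-01  6.750000e-02  1.798198e+02  1.135800e+00
  -1.696465e+02]]
[0.60811334 0.15501924 0.023     ]
```

```bash
python3 - <<'E'
from h import *
s={'ee_pos':[.59741148,.15840015,.06083131],'tcp_rot':[179.798,.3687,-169.491]}
print(atz('wrist',(249.5,217.3),.023,s))
s=state();im=imaging.read_camera('wrist'); np.save('w3.npy',im); save(im[150:290,180:320],'w3.png',5)
print(s['ee_pos'],s['tcp_rot'],s['dq'],s['contact_force'])
E
```

```text
[0.59814155 0.15578817 0.023     ]
[0.60426465 0.15716273 0.06728637] [ 179.82017574    1.11871209 -169.66371981] [ 0.22099618  0.42088102 -0.04487751  0.34454801 -0.08736482 -0.20117327
 -0.01125248] [-0.14209878 -0.28552041  0.05794811]
```

View pics/w3.png

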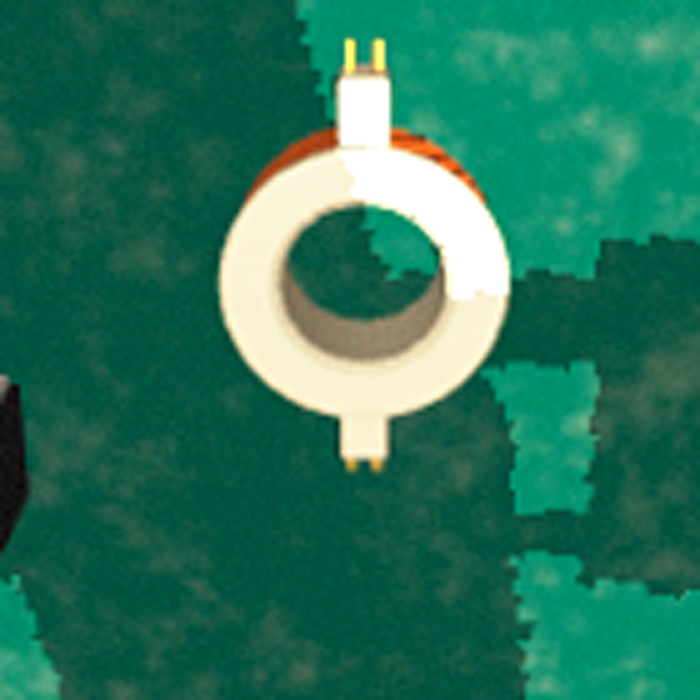

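```bash
python3 - <<'E'
from h import *
s=state();print(s['ee_pos'],s['tcp_rot'])
c=atz('wrist',(253,206.4),.023,s);print(c)
a=atz('wrist',(180+365/5,150+55/5),.012,s);b=atz('wrist',(180+365/5,150+465/5),.012,s);d=a-b;print(np.degrees(np.arctan2(d[1],d[0])),np.hypot(*d[:2]),(a+b)/2)
plan([.5975,.155,.014],190.3)
E
```

```text
[0.60405135 0.157002   0.06701901] [ 179.82488717    1.09165861 -169.66667991]
[0.59803852 0.15593691 0.023     ]
-169.71119943936688 0.07286792869740351 [0.59996081 0.15628205 0.012     ]
n 2 dist [ -6.6  -2.  -53. ] rv [0.003 0.019 0.001] t 3.72
xyz [[3.9, -0.5, 26.4], [3.7, -0.4, 26.5]]
ang [[0.0015, 0.0095, 0.0003], [0.0015, 0.0095, 0.0003]]
```

Call:
{"name": "arm_command", "arguments": {
  "angular": [
    [0.001, 0.006, 0],
    [0.001, 0.006, 0],
    [0.001, 0.005, 0],
    [0, 0, 0],
    [0, 0, 0],
    [0, 0, 0]
  ],
  "xyz": [
    [2.5, 0.5, 16],
    [2.5, 0.3, 16],
    [1, 0.2, 12],
    [0, 0, 6],
    [0, 0, 3],
    [0, 0, 0]
  ],
  "grip": [1, 1, 1, 1, 1, 1]
}}

```text
time_s: 4.22
ee_pos: [0.5984, 0.1566, 0.0089]
tcp_rot: [-180.0, 0.1, -169.7]
contact_force: [0.3, -1.0, -0.1]
grip_width: 0.0939
```

```bash
python3 - <<'E'
from h import *
plan([.598,.1558,.014],190.3)
s=state();print(s['ee_pos'])
E
```

```text
n 1 dist [-0.4 -0.8  5.1] rv [-0.     0.001 -0.   ] t 4.22
xyz [[0.5, -0.7, -5.1]]
ang [[-0.0004, 0.001, -0.0003]]
[0.598398   0.15657419 0.00893925]
```

Call:
{"name": "arm_command", "arguments": {
  "angular": [
    [0, 0.001, 0],
    [0, 0, 0],
    [0, 0, 0]
  ],
  "xyz": [
    [0.5, -0.5, -4],
    [0, 0, 0],
    [0, 0, 0]
  ],
  "grip": [1, 1, 1]
}}

```text
time_s: 4.47
ee_pos: [0.5976, 0.1558, 0.0125]
tcp_rot: [-180.0, -0.1, -169.7]
contact_force: [0.1, -0.7, 0.2]
grip_width: 0.0941
```

Call:
{"name": "arm_command", "arguments": {
  "angular": [
    [0, 0, 0],
    [0, 0, 0],
    [0, 0, 0],
    [0, 0, 0],
    [0, 0, 0],
    [0, 0, 0],
    [0, 0, 0],
    [0, 0, 0]
  ],
  "xyz": [
    [0, 0, -1.5],
    [0, 0, 0],
    [0, 0, 0],
    [0, 0, 0],
    [0, 0, 0],
    [0, 0, 0],
    [0, 0, 0],
    [0, 0, 0]
  ],
  "grip": [0.3, 0.3, 0.3, 0.3, 0.3, 0.3, 0.3, 0.3]
}}

```text
time_s: 5.13
ee_pos: [0.5993, 0.1562, 0.0166]
tcp_rot: [-180.0, 0.2, -169.7]
contact_force: [-0.5, -0.7, 0.9]
grip_width: 0.0452
```

Call:
{"name": "arm_command", "arguments": {
  "angular": [
    [0, 0, 0],
    [0, 0, 0]
  ],
  "xyz": [
    [0, 0, 1],
    [0, 0, 0]
  ],
  "grip": [0.2, 0.2]
}}

```text
time_s: 5.3
ee_pos: [0.5994, 0.1562, 0.0168]
tcp_rot: [-180.0, 0.2, -169.7]
contact_force: [-0.4, -0.2, -0.7]
grip_width: 0.0448
```

Call:
{"name": "arm_command", "arguments": {
  "angular": [
    [0, 0, 0],
    [0, 0, 0],
    [0, 0, 0],
    [0, 0, 0],
    [0, 0, 0.03],
    [0, 0, 0.03],
    [0, 0, 0.03],
    [0, 0, 0.03]
  ],
  "xyz": [
    [0, 0, -8],
    [0, 0, -20],
    [0, 0, -30],
    [0, 0, -30],
    [10, 10, -10],
    [10, 15, 0],
    [8, 18, 0],
    [7, 18, 0]
  ],
  "grip": [0.2, 0.2, 0.2, 0.2, 0.2, 0.2, 0.2, 0.2]
}}

```text
time_s: 5.97
ee_pos: [0.5578, 0.2068, 0.1209]
tcp_rot: [-179.8, 0.2, -177.5]
contact_force: [-0.5, 0.3, -1.1]
grip_width: 0.0447
```

```bash
python3 - <<'E'
from h import *
plan([.5326,.06,.12],180)
E
```

```text
n 4 dist [ -25.2 -146.8   -0.9] rv [-0.003  0.003  0.044] t 5.97
xyz [[7.9, -36.4, 0.3], [7.5, -36.5, 0.3], [7.1, -36.5, 0.3], [6.7, -36.6, 0.3]]
ang [[-0.0007, 0.0008, 0.0111], [-0.0007, 0.0008, 0.0111], [-0.0007, 0.0008, 0.0111], [-0.0007, 0.0008, 0.0111]]
```

Call:
{"name": "arm_command", "arguments": {
  "angular": [
    [0, 0, 0.011],
    [0, 0, 0.011],
    [0, 0, 0.011],
    [0, 0, 0.011],
    [0, 0, 0],
    [0, 0, 0]
  ],
  "xyz": [
    [8, -36, 0],
    [7.5, -36, 0],
    [6, -32, 0],
    [4, -25, 0],
    [0, -10, 0],
    [0, 0, 0]
  ],
  "grip": [0.2, 0.2, 0.2, 0.2, 0.2, 0.2]
}}

```text
time_s: 6.47
ee_pos: [0.5331, 0.0761, 0.123]
tcp_rot: [179.7, 0.3, -179.0]
contact_force: [0.1, -0.5, -0.5]
grip_width: 0.0446
```

```bash
python3 - <<'E'
from h import *
s=state();print(s['ee_pos'],s['tcp_rot'],np.abs(s['dq']).max())
im=imaging.read_camera('wrist'); np.save('w4.npy',im); save(im,'w4.png')
print(state()['ee_pos'])
for l in ['pin_tip','well','core_seat','jig','bobbin']: print(l,spot_point('wrist',l)[:2])
E
```

```text
[0.53307462 0.07613376 0.1229513 ] [ 179.68872495    0.30528911 -179.00940186] 0.7097387141008699
[0.53320282 0.07737431 0.12295538]
pin_tip [{'centre': [127.5, 203.6], 'score': 0.81}, {'centre': [424.9, 145.1], 'score': 0.45}]
well [{'centre': [144.6, 193.6], 'score': 0.93}, {'centre': [343.7, 129.9], 'score': 0.34}]
core_seat [{'centre': [141.2, 191.5], 'score': 0.7}]
jig [{'centre': [146.8, 188.9], 'score': 0.88}, {'centre': [10.3, 113.8], 'score': 0.71}]
bobbin [{'centre': [253.4, 224.8], 'score': 0.9}, {'centre': [236.4, 94.5], 'score': 0.81}]
```

View pics/w4.png

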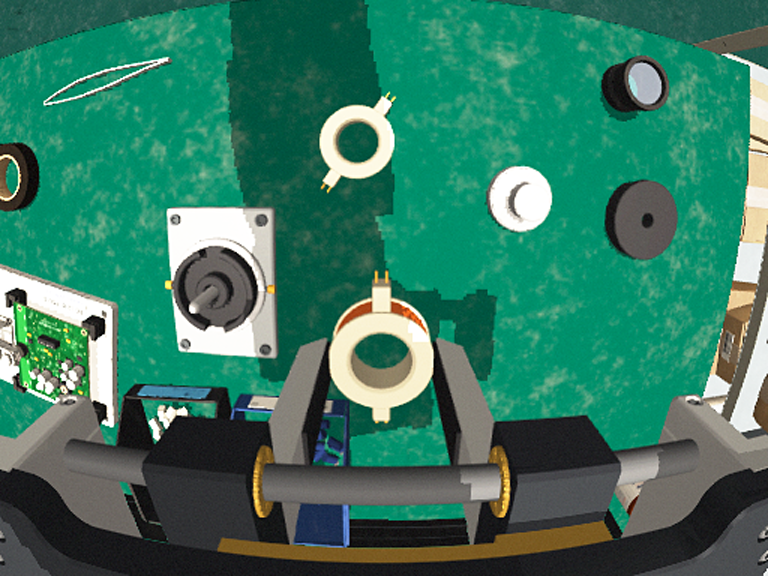

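```bash
python3 - <<'E'
from h import *
s={'ee_pos':[.53307,.07614,.12295],'tcp_rot':[179.689,.3053,-179.009]}
k=lambda x,y:(x/1.5,y/1.5)
C=[atz('wrist',k(*p),.012,s)[:2] for p in [(167,208),(273,208),(276,357),(177,356)]]
C=np.array(C); print(np.round(C,4),np.round(C.mean(0),4))
for i in range(4):
    d=C[(i+1)%4]-C[i]; print(round(np.degrees(np.arctan2(d[1],d[0])),2),round(np.hypot(*d),4))
print('pin',atz('wrist',k(197,308),.064,s),'net',atz('wrist',(127.5,203.6),.064,s),'well',atz('wrist',(144.6,193.6),.018,s),atz('wrist',(141.2,191.5),.03,s))
b=atz('wrist',k(381,361),.12295+.0062,s);print('bob',b)
im=np.load('w4.npy'); save(im[120:260,90:230],'c4a.png',5); save(im[170:300,200:310],'c4b.png',5)
E
```

```text
[[ 0.478  -0.0736]
 [ 0.4802  0.005 ]
 [ 0.5883  0.0016]
 [ 0.5916 -0.0793]] [ 0.5345 -0.0366]
88.42 0.0786
-1.81 0.1082
-87.64 0.081
177.12 0.1138
pin [ 0.53293422 -0.03299527  0.064     ] net [ 0.53137901 -0.03667007  0.064     ] well [ 0.53606897 -0.03678576  0.018     ] [ 0.53017413 -0.03561063  0.03      ]
bob [0.53198913 0.07679731 0.12915   ]
```

View pics/c4a.png

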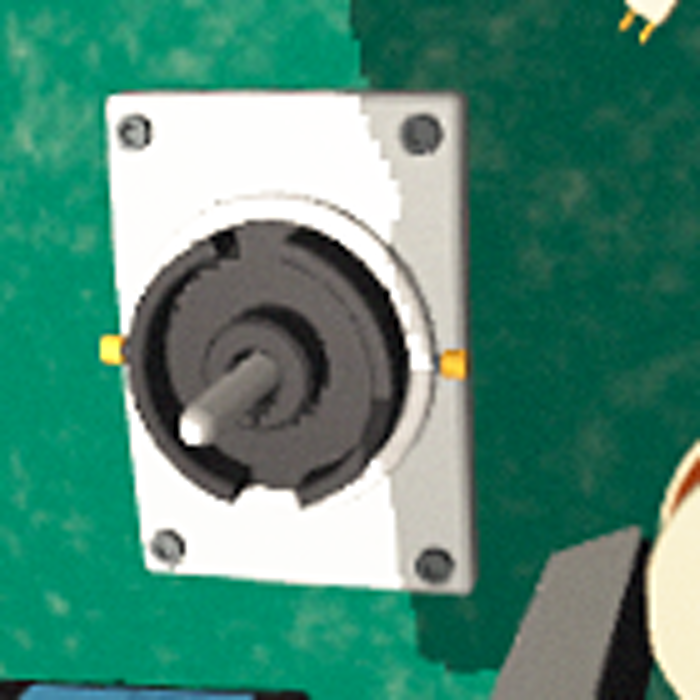

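View pics/c4b.png

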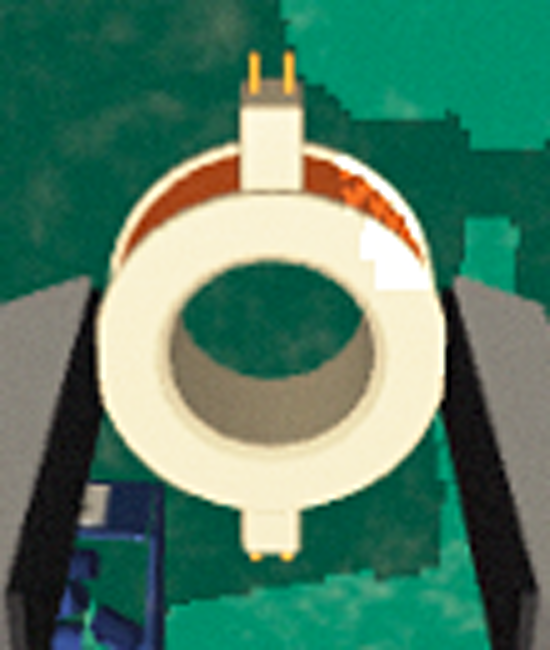

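```bash
cat >> h.py <<'E'
from scipy.optimize import least_squares
def fitjig(corners,screws,pin,s,extra=True):
    # image order: (-x,-y),(-x,+y),(+x,+y),(+x,-y) in jig
    sg=[(-1,-1),(-1,1),(1,1),(1,-1)]
    def res(p,full=False):
        x,y,a,hx,hy=p[:5]; r=[]
        Rz=np.array([[np.cos(a),-np.sin(a)],[np.sin(a),np.cos(a)]])
        for (px,h,w) in [(corners,(.055,.04),.7),(screws,(hx,hy),1)]:
            for q,g in zip(px,sg):
                if q is None: continue
                P=Rz@np.array([g[0]*h[0],g[1]*h[1]])+[x,y]
                r+=list(w*(proj('wrist',[*P,.012],s)-q))
        if pin is not None: r+=list(1.5*(proj('wrist',[x,y,.064],s)-pin))
        return np.array(r)
    o=least_squares(res,[.533,-.037,0,.048,.033],loss='soft_l1')
    print('jig',np.round(o.x[:2],4),'yaw',round(np.degrees(o.x[2]),2),'h',np.round(o.x[3:],4)); print(np.round(o.fun.reshape(-1,2),1).tolist())
    return o.x
E
python3 - <<'E'
from h import *
s={'ee_pos':[.53307,.07614,.12295],'tcp_rot':[179.689,.3053,-179.009]}
k=lambda x,y:np.array((90+x/5,120+y/5))
c=[k(107,95),k(466,95),k(473,592),k(148,572)]; q=[k(135,131),k(421,134),k(435,566),k(167,548)]
fitjig(c,q,k(195,430),s); fitjig(c,q,None,s)
# bobbin held circle: top at TCP+.0062, outer edge ellipse left 98,right 446, top 190,bottom 510 in crop
kb=lambda x,y:np.array((200+x/5,170+y/5))
def res(p):
    z=p[2];t=np.array([np.pi/2,-np.pi/2,0,np.pi]); 
    P=[proj('wrist',[p[0]+.023*np.cos(a),p[1]+.023*np.sin(a),z],s) for a in np.linspace(0,2*np.pi,90)]
    P=np.array(P); return [P[:,0].min()-kb(98,0)[0],P[:,0].max()-kb(446,0)[0],P[:,1].min()-kb(0,190)[1],P[:,1].max()-kb(0,511)[1]]
o=least_squares(res,[.533,.076,.129]);print(o.x,o.fun)
E
```

```text
jig [ 0.5342 -0.0361] yaw -1.67 h [0.0473 0.032 ]
[[-0.5, -0.2], [-0.5, -0.1], [0.1, 0.9], [-0.6, 0.1], [0.5, -0.3], [0.6, -0.4], [0.4, -0.3], [0.8, -0.6], [-0.8, 0.9]]
jig [ 0.5345 -0.0364] yaw -1.69 h [0.0473 0.0321]
[[-0.7, -0.0], [-0.7, 0.1], [-0.1, 1.1], [-0.7, 0.2], [0.2, -0.1], [0.4, -0.2], [0.2, -0.0], [0.5, -0.4]]
[0.53322871 0.07709956 0.12816444] [-0.47313806  0.47486224  0.49977973 -0.56071927]
```

```bash
python3 - <<'E'
from h import *
plan([.5341,-.0373,.115],178.3)
E
```

```text
n 3 dist [   0.9 -118.2   -7.5] rv [0.008 0.005 0.053] t 6.77
xyz [[0.7, -39.4, 2.2], [-0.0, -39.4, 2.3], [-0.8, -39.4, 2.4]]
ang [[0.0026, 0.0018, 0.0178], [0.0026, 0.0018, 0.0178], [0.0026, 0.0018, 0.0178]]
```

Call:
{"name": "arm_command", "arguments": {
  "angular": [
    [0.002, 0.001, 0.01],
    [0.002, 0.001, 0.01],
    [0.002, 0.001, 0.01],
    [0.002, 0.001, 0.01],
    [0, 0, 0.01],
    [0, 0, 0]
  ],
  "xyz": [
    [0, -30, 2],
    [0, -34, 2],
    [0, -30, 2],
    [0, -16, 1],
    [0, -6, 1],
    [0, 0, 0]
  ],
  "grip": [0.2, 0.2, 0.2, 0.2, 0.2, 0.2]
}}

```text
time_s: 7.27
ee_pos: [0.5377, -0.0279, 0.1127]
tcp_rot: [179.7, 0.2, 179.4]
contact_force: [0.1, -1.1, -1.0]
grip_width: 0.0445
```

```bash
python3 - <<'E'
from h import *
imaging.read_camera('side');imaging.read_camera('scene')
s=state();im=imaging.read_camera('wrist'); np.save('w5.npy',im); save(im[90:330,130:380],'w5.png',3)
print(s['ee_pos'],s['tcp_rot'],np.abs(s['dq']).max(),s['joints'])
plan([.5341,-.0373,.115],178.3)
E
```

```text
[ 0.53784307 -0.02566071  0.11289639] [179.64614416   0.21348292 179.55754199] 0.9745235107822453 [  2.31938925  34.12768246  -3.48057878 110.1444882    2.75320527
  35.588512    86.76256425]
n 1 dist [ -3.8 -12.2   2. ] rv [0.006 0.004 0.023] t 7.42
xyz [[3.7, -12.2, -2.1]]
ang [[0.0065, 0.0038, 0.023]]
```

View pics/w5.png

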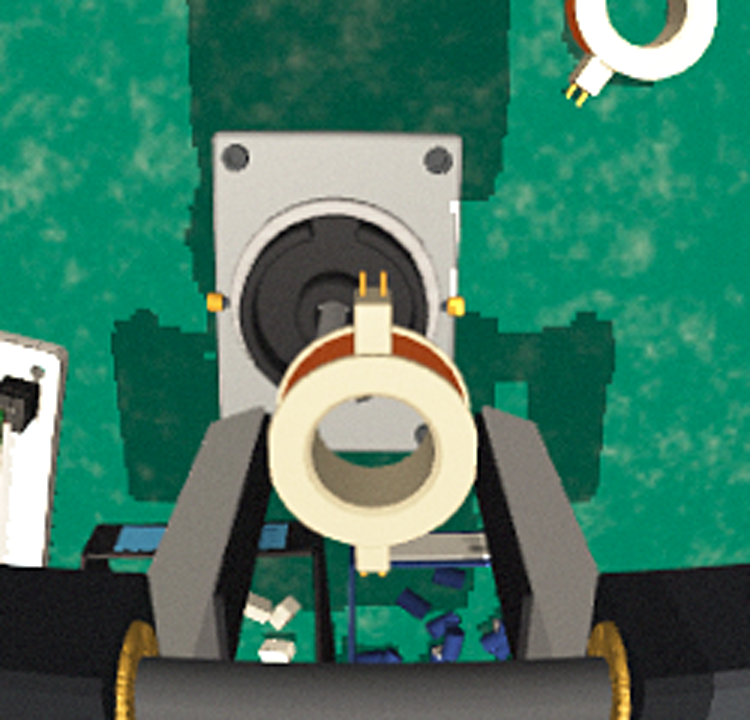

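```bash
python3 - <<'E'
from h import *
s={'ee_pos':[.53784307,-.02566,.112896],'tcp_rot':[179.646,.2135,179.5575]}
k=lambda x,y:np.array((130+x/3,90+y/3))
def res(p):
    x,y,a=p; Rz=np.array([[np.cos(a),-np.sin(a)],[np.sin(a),np.cos(a)]]);r=[]
    for P,q in [((-.055,-.04,.012),(214,134)),((-.055,.04,.012),(461,136)),((-.0473,-.032,.012),(235,157)),((-.0473,.032,.012),(438,159))]:
        r+=list(proj('wrist',[*(Rz@P[:2]+[x,y]),P[2]],s)-k(*q))
    return r
o=least_squares(res,[.534,-.036,-.03]);print(o.x,np.degrees(o.x[2]),np.round(o.fun,1))
# rim circle z=.030 r=.0295: extremes left 240 right 430 top 213
def res2(p):
    P=np.array([proj('wrist',[p[0]+.0295*np.cos(t),p[1]+.0295*np.sin(t),.03],s) for t in np.linspace(0,6.283,120)])
    return [P[:,0].min()-k(240,0)[0],P[:,0].max()-k(430,0)[0],P[:,1].min()-k(0,213)[1]]
o=least_squares(res2,[.534,-.036]);print(o.x,o.fun)
def res3(p):
    P=[proj('wrist',[p[0]+.023*np.cos(a),p[1]+.023*np.sin(a),p[2]],s) for a in np.linspace(0,2*np.pi,90)]
    P=np.array(P); return [P[:,0].min()-k(270,0)[0],P[:,0].max()-k(477,0)[0],P[:,1].min()-k(0,354)[1],P[:,1].max()-k(0,546)[1]]
o=least_squares(res3,[.533,-.025,.12]);print(o.x-np.array(s['ee_pos']),o.fun)
E
```

```text
[ 0.53444463 -0.03618291 -0.02232333] -1.279032587561506 [-1.2 -0.1  0.9 -0.1  0.2  0.1 -0.   0.1]
[ 0.53107165 -0.035832  ] [-0.23263148  0.22944176  0.01400942]Traceback (most recent call last):
  File "<stdin>", line 18, in <module>
    return func(*args, **kwargs)
    result = trf(vector_fun.fun, vector_fun.jac, x0, f0, J0, lb, ub, ftol, xtol,
                 gtol, max_nfev, x_scale, loss_function, tr_solver,
                 tr_options.copy(), verbose, callback=callback_wrapped)
    return trf_no_bounds(
        fun, jac, x0, f0, J0, ftol, xtol, gtol, max_nfev, x_scale,
        loss_function, tr_solver, tr_options, verbose, callback=callback)
    f_new = fun(x_new)
    self._update_fun()
    ~~~~~~~~~~~~~~~~^^
    self.f = self.fun_wrapped(xp_copy(self.x))
             ~~~~~~~~~~~~~~~~^^^^^^^^^^^^^^^^^
    return np.atleast_1d(self.fun(x))
                         ~~~~~~~~^^^
    return self.f(x, *self.args, **self.kwargs)
           ~~~~~~^^^^^^^^^^^^^^^^^^^^^^^^^^^^^^
  File "<stdin>", line 16, in res3
  File "h.py", line 20, in proj
    m=cam(n); f=f_of(m); P=np.array(P,float)
  File "h.py", line 4, in cam
    def cam(n): return imaging.camera_model(n)
                       ~~~~~~~~~~~~~~~~~~~~^^^
ValueError: time passes only in moves, steps and waits
```

```bash
sed -i 's/^def cam(n).*/_C={}\ndef cam(n):\n    if n not in _C: _C[n]=imaging.camera_model(n)\n    return _C[n]/' h.py; python3 - <<'E'
from h import *
s={'ee_pos':[.53784307,-.02566,.112896],'tcp_rot':[179.646,.2135,179.5575]}
k=lambda x,y:np.array((130+x/3,90+y/3))
def res3(p):
    P=[proj('wrist',[p[0]+.023*np.cos(a),p[1]+.023*np.sin(a),p[2]],s) for a in np.linspace(0,2*np.pi,90)]
    P=np.array(P); return [P[:,0].min()-k(270,0)[0],P[:,0].max()-k(477,0)[0],P[:,1].min()-k(0,354)[1],P[:,1].max()-k(0,546)[1]]
o=least_squares(res3,[.533,-.025,.12]);print(o.x-np.array(s['ee_pos']),o.fun)
plan([.5342,-.0372,.105],178.4)
E
```

```text
[0.00066475 0.00103108 0.00401884] [-0.54524246  0.5459121   0.57518087 -0.64453662]
n 1 dist [ -3.7 -12.1  -8. ] rv [0.006 0.004 0.021] t 7.42
xyz [[3.6, -12.2, 7.9]]
ang [[0.0065, 0.0038, 0.0213]]
```

Call:
{"name": "arm_command", "arguments": {
  "angular": [
    [0.003, 0.002, 0.01],
    [0.003, 0.002, 0.011],
    [0, 0, 0],
    [0, 0, 0]
  ],
  "xyz": [
    [2, -6, 4],
    [1.8, -6, 4],
    [0, 0, 0],
    [0, 0, 0]
  ],
  "grip": [0.2, 0.2, 0.2, 0.2]
}}

```text
time_s: 7.75
ee_pos: [0.5339, -0.0326, 0.1043]
tcp_rot: [179.9, -0.0, 178.8]
contact_force: [0.2, 0.2, -0.7]
grip_width: 0.0446
```

```bash
python3 - <<'E'
from h import *
imaging.read_camera('side')
s=state();im=imaging.read_camera('wrist'); np.save('w6.npy',im); save(im[90:330,130:380],'w6.png',3)
print(list(s['ee_pos']),list(s['tcp_rot']),np.abs(s['dq']).max())
plan([.5342,-.0372,.105],178.4)
E
```

```text
[np.float64(0.5337726172601094), np.float64(-0.032708002128440314), np.float64(0.1042550913135042)] [np.float64(179.87897229086033), np.float64(-0.029492149253685592), np.float64(178.7472975676151)] 0.23102224389671588
n 1 dist [ 0.3 -4.4  0.6] rv [ 0.002 -0.     0.006] t 7.85
xyz [[-0.4, -4.4, -0.6]]
ang [[0.0021, -0.0002, 0.006]]
```

View pics/w6.png

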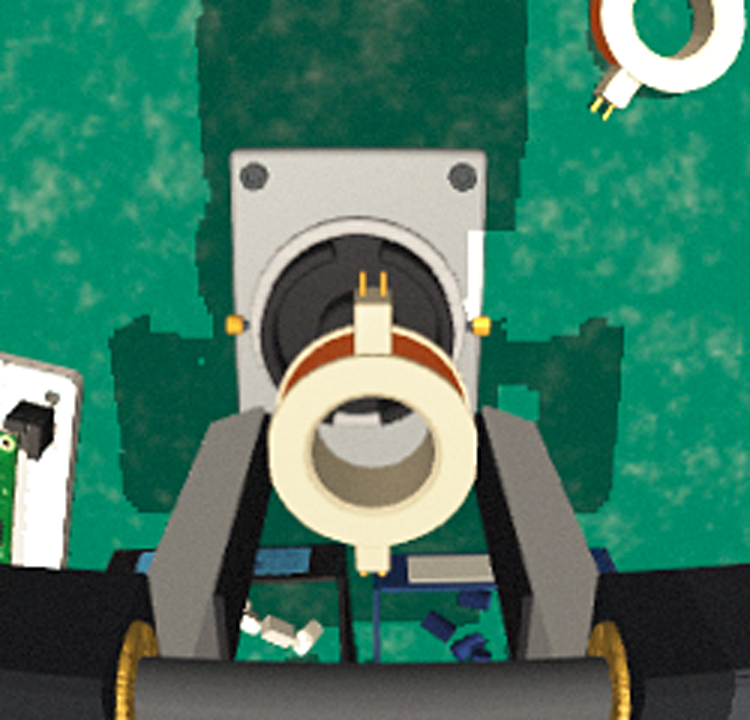

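Call:
{"name": "arm_command", "arguments": {
  "angular": [
    [0.001, 0, 0.003],
    [0.001, 0, 0.003],
    [0, 0, 0]
  ],
  "xyz": [
    [-0.4, -2.5, 0],
    [0, -2.5, 2],
    [0, 0, 4]
  ],
  "grip": [0.2, 0.2, 0.2]
}}

```text
time_s: 8.1
ee_pos: [0.5352, -0.0378, 0.099]
tcp_rot: [180.0, 0.1, 178.4]
contact_force: [-0.4, -0.2, -1.1]
grip_width: 0.0449
```

```bash
python3 - <<'E'
from h import *
imaging.read_camera('side')
s=state();im=imaging.read_camera('wrist'); np.save('w6.npy',im); save(im[90:330,130:380],'w7.png',3)
print(list(s['ee_pos']),list(s['tcp_rot']),np.abs(s['dq']).max())
plan([.5342,-.0372,.085],178.4)
E
```

```text
[np.float64(0.53461685538709), np.float64(-0.03754327122738443), np.float64(0.0980598381332019)] [np.float64(179.98152883163974), np.float64(0.03310880732472142), np.float64(178.4218936282453)] 1.3042369369104165
n 1 dist [ -0.2   0.2 -13.2] rv [0.    0.    0.001] t 8.2
xyz [[0.2, 0.2, 13.2]]
ang [[0.0004, 0.0, 0.0006]]
```

View pics/w7.png

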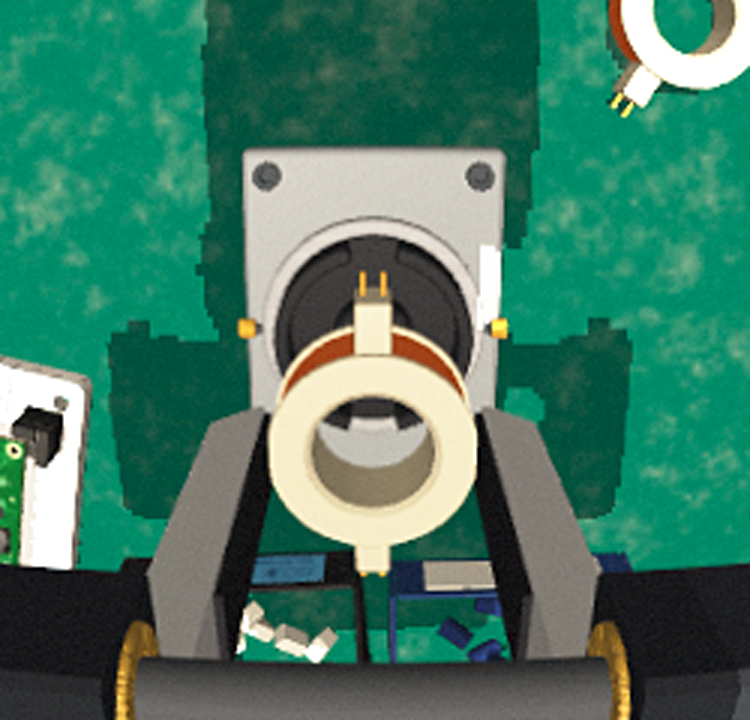

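```bash
python3 - <<'E'
from h import *
s={'ee_pos':[.534617,-.037543,.09806],'tcp_rot':[179.98,.033,178.42]}
k=lambda x,y:np.array((130+x/3,90+y/3))
def res(p):
    x,y,a=p; Rz=np.array([[np.cos(a),-np.sin(a)],[np.sin(a),np.cos(a)]]);r=[]
    for P,q in [((-.055,-.04,.012),(244,150)),((-.055,.04,.012),(504,150)),((-.0473,-.032,.012),(266,177)),((-.0473,.032,.012),(481,176))]:
        r+=list(proj('wrist',[*(Rz@P[:2]+[x,y]),P[2]],s)-k(*q))
    return r
o=least_squares(res,[.534,-.036,-.03]);print(o.x,np.degrees(o.x[2]),np.round(o.fun,1))
def res2(p,z=.03,r=.0295,l=275,rr=473,t=235):
    P=np.array([proj('wrist',[p[0]+r*np.cos(t),p[1]+r*np.sin(t),z],s) for t in np.linspace(0,6.283,200)])
    return [P[:,0].min()-k(l,0)[0],P[:,0].max()-k(rr,0)[0],P[:,1].min()-k(0,t)[1]]
o=least_squares(res2,[.534,-.036]);print(o.x,o.fun)
o=least_squares(res2,[.534,-.036],kwargs=dict(z=.017,r=.0345,l=263,rr=485,t=216));print(o.x,o.fun)
E
```

```text
[ 0.53452113 -0.03615682 -0.0255724 ] -1.4651906849923504 [-1.2  0.3  1.   0.2  0.5 -0.4 -0.3 -0.1]
[ 0.53135853 -0.03611195] [-0.52659903  0.52741503  0.03545952]
[ 0.5333151  -0.03612647] [-0.3159162   0.31645955  0.02307172]
```

Call:
{"name": "arm_command", "arguments": {
  "angular": [
    [0, 0, 0],
    [0, 0, 0],
    [0, 0, 0]
  ],
  "xyz": [
    [0.5, 0, 14],
    [0.5, 0, 14],
    [0, 0, 3]
  ],
  "grip": [0.2, 0.2, 0.2]
}}

```text
time_s: 8.45
ee_pos: [0.5347, -0.0373, 0.0672]
tcp_rot: [180.0, 0.2, 178.4]
contact_force: [-0.9, -0.3, -0.6]
grip_width: 0.0442
```

```bash
python3 - <<'E'
from h import *
imaging.read_camera('side')
s=state();im=imaging.read_camera('wrist'); np.save('w6.npy',im); save(im[90:330,130:380],'w8.png',3)
print(list(s['ee_pos']),list(s['tcp_rot']),np.abs(s['dq']).max(),s['contact_force'])
E
```

```text
[np.float64(0.5347673938795456), np.float64(-0.0373690614995689), np.float64(0.06733194655280218)] [np.float64(179.96179162289155), np.float64(0.1737861507135458), np.float64(178.41785933948069)] 1.6841931164048576 [-0.07875267  0.07617346 -0.86611893]
```

View pics/w8.png

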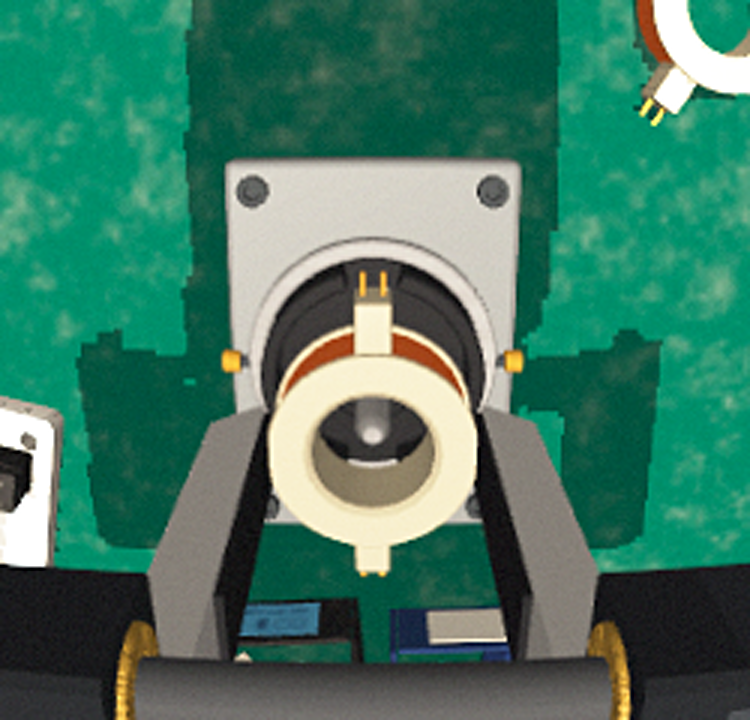

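```bash
python3 - <<'E'
from h import *
s={'ee_pos':[.53477,-.03737,.06733],'tcp_rot':[179.96,.174,178.42]}
k=lambda x,y:np.array((130+x/3,90+y/3))
for z in (.063,.064): print(z,atz('wrist',k(371.5,435),z,s))
for z in (.0713,.0725,.0735): print(z,proj('wrist',[*s['ee_pos'][:2],z],s), atz('wrist',k(373,449),z,s))
def fit(z):
  def res3(p):
    P=[proj('wrist',[p[0]+.023*np.cos(a),p[1]+.023*np.sin(a),z],s) for a in np.linspace(0,2*np.pi,180)]
    P=np.array(P); return [P[:,0].min()-k(269,0)[0],P[:,0].max()-k(478,0)[0],P[:,1].min()-k(0,354)[1],P[:,1].max()-k(0,546)[1]]
  o=least_squares(res3,[.533,-.036]);print(z,o.x,np.round(o.fun,2))
for z in (.0713,.0725,.0735): fit(z)
E
```

```text
0.063 [ 0.53454126 -0.03675931  0.063     ]
0.064 [ 0.53407766 -0.03674691  0.064     ]
0.0713 [252.91284211 240.66410446] [ 0.53406936 -0.03642298  0.0713    ]
0.0725 [252.90823896 241.46981087] [ 0.53348993 -0.0364097   0.0725    ]
0.0735 [252.90436634 242.14810392] [ 0.53300708 -0.03639863  0.0735    ]
0.0713 [ 0.53545741 -0.03634471] [-0.2   0.2   0.55 -0.65]
0.0725 [ 0.53490905 -0.03633272] [-0.44  0.44  0.37 -0.41]
0.0735 [ 0.53445243 -0.03632273] [-0.64  0.64  0.22 -0.2 ]
```

Call:
{"name": "arm_command", "arguments": {
  "angular": [
    [0, -0.001, 0],
    [0, -0.001, 0],
    [0, 0, 0],
    [0, 0, 0]
  ],
  "xyz": [
    [0.3, -0.3, 7],
    [0.2, -0.2, 5],
    [0, 0, 2],
    [0, 0, 0]
  ],
  "grip": [0.2, 0.2, 0.2, 0.2]
}}

```text
time_s: 8.88
ee_pos: [0.5361, -0.0379, 0.0544]
tcp_rot: [180.0, 0.5, 178.4]
contact_force: [0.5, 0.1, -0.2]
grip_width: 0.0447
```

```bash
python3 - <<'E'
from h import *
s=state();im=imaging.read_camera('wrist'); np.save('w6.npy',im); save(im[90:330,130:380],'w9.png',3)
print(list(s['ee_pos']),list(s['tcp_rot']),np.abs(s['dq']).max(),s['contact_force'])
E
```

```text
[np.float64(0.5361073163115674), np.float64(-0.0378783077327626), np.float64(0.05444735131233118)] [np.float64(179.95957037423983), np.float64(0.5157487938105719), np.float64(178.42004023920376)] 0.14945517910649433 [ 0.50361944  0.07409367 -0.20999004]
```

View pics/w9.png

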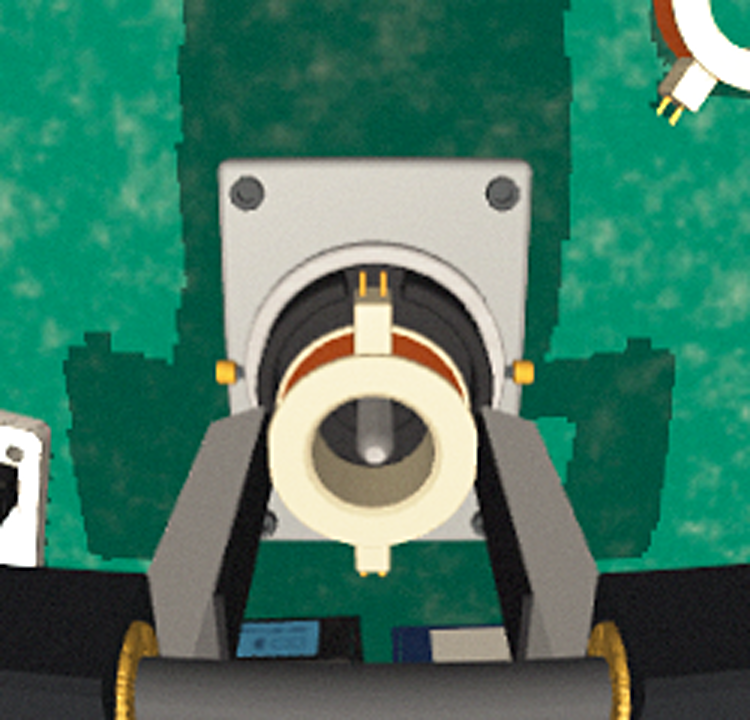

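Call:
{"name": "arm_command", "arguments": {
  "angular": [
    [0, 0.006, 0],
    [0, 0.003, 0],
    [0, 0, 0]
  ],
  "xyz": [
    [2, 0.4, 3],
    [0.5, 0, 2],
    [0, 0, 0]
  ],
  "grip": [0.2, 0.2, 0.2]
}}

```text
time_s: 9.18
ee_pos: [0.534, -0.0374, 0.0498]
tcp_rot: [180.0, 0.0, 178.4]
contact_force: [-0.3, -0.4, -1.0]
grip_width: 0.0448
```

```bash
python3 - <<'E'
from h import *
s=state();im=imaging.read_camera('wrist'); np.save('w6.npy',im); save(im[90:330,130:380],'w10.png',3)
print(list(s['ee_pos']),list(s['tcp_rot']),np.abs(s['dq']).max(),s['contact_force'])
k=lambda x,y:np.array((130+x/3,90+y/3))
print(proj('wrist',[.5341,-.0367,.064],s)*3-np.array([390,270]))
E
```

```text
[np.float64(0.5340345800614692), np.float64(-0.03741106758020433), np.float64(0.04979611647838908)] [np.float64(179.96042703422145), np.float64(0.03163713010697103), np.float64(178.41505046311846)] 0.15181035702675613 [-0.2911433  -0.37055896 -0.96320695]
[372.05450403 473.55177674]
```

View pics/w10.png

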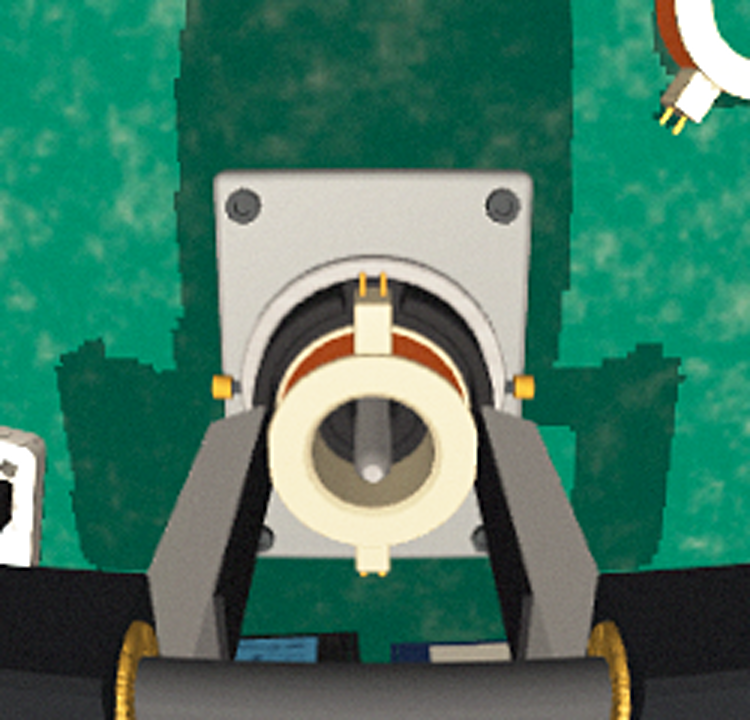

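Call:
{"name": "arm_command", "arguments": {
  "angular": [
    [0, 0, 0],
    [0, 0, 0],
    [0, 0, 0],
    [0, 0, 0],
    [0, 0, 0]
  ],
  "xyz": [
    [0.2, 0, 3],
    [0.2, 0, 3],
    [0.2, 0, 2],
    [0.2, 0, 2],
    [0.2, 0, 1]
  ],
  "grip": [0.2, 0.2, 0.2, 0.2, 0.2]
}}

```text
time_s: 9.65
ee_pos: [0.5334, -0.0373, 0.0382]
tcp_rot: [180.0, 0.1, 178.4]
contact_force: [-0.2, 0.3, -0.4]
grip_width: 0.0443
```

Call:
{"name": "arm_command", "arguments": {
  "angular": [
    [0, 0, 0],
    [0, 0, 0],
    [0, 0, 0]
  ],
  "xyz": [
    [0, 0, 1.5],
    [0, 0, 1.5],
    [0, 0, 1]
  ],
  "grip": [0.2, 0.2, 0.2]
}}

```text
time_s: 9.9
ee_pos: [0.5333, -0.0373, 0.0344]
tcp_rot: [180.0, 0.1, 178.4]
contact_force: [-3.2, 1.3, 19.8]
grip_width: 0.0447
```

Call:
{"name": "arm_command", "arguments": {
  "angular": [
    [0, 0, 0],
    [0, 0, 0],
    [0, 0, 0],
    [0, 0, 0],
    [0, 0, 0],
    [0, 0, 0]
  ],
  "xyz": [
    [0, 0, -0.8],
    [0, 0, 0],
    [0, 0, 0],
    [0, 0, -5],
    [0, 0, -25],
    [0, 0, -35]
  ],
  "grip": [0.2, 0.9, 0.9, 0.9, 0.9, 0.9]
}}

```text
time_s: 10.4
ee_pos: [0.5289, -0.0371, 0.0969]
tcp_rot: [180.0, -0.6, 178.4]
contact_force: [0.6, -0.8, 0.4]
grip_width: 0.0748
```

```bash
python3 - <<'E'
from h import *
s=state();im=imaging.read_camera('wrist'); np.save('w11.npy',im); save(im[90:330,130:380],'w11.png',3)
print(list(s['ee_pos']),list(s['tcp_rot']),s['grip_width'],s['time_s'])
E
```

```text
[np.float64(0.5288767246336494), np.float64(-0.03710174750070182), np.float64(0.09688374456241337)] [np.float64(179.95831833045173), np.float64(-0.5950150912503143), np.float64(178.43885412903595)] 0.07480685780088481 10.4
```

View pics/w11.png

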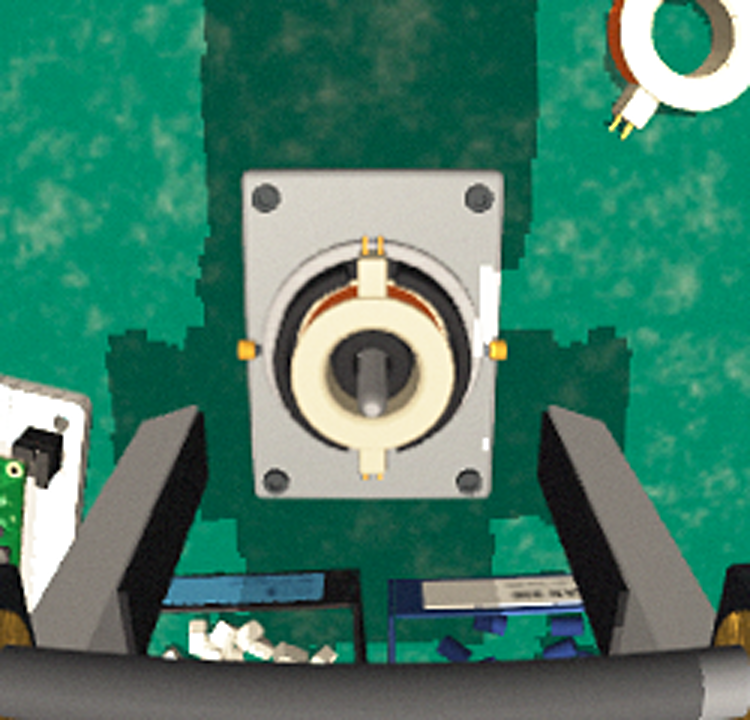

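```bash
python3 - <<'E'
from h import *
s={'ee_pos':[.528877,-.037102,.096884],'tcp_rot':[179.958,-.595,178.439]}
k=lambda x,y:np.array((130+x/3,90+y/3))
c=[k(243,171),k(503,171),k(490,498),k(256,497)]; q=[k(265,199),k(480,199),k(468,481),k(276,481)]
fitjig(c,q,k(372,409),s);fitjig(c,q,None,s)
plan([.50,.10,.08],180)
E
```

```text
jig [ 0.5342 -0.0364] yaw -1.59 h [0.047  0.0322]
[[-0.9, 0.2], [0.6, 0.3], [0.1, 0.5], [-0.6, 0.7], [0.2, -0.4], [-0.3, -0.4], [0.3, -0.4], [-0.2, -0.5], [0.2, 0.3]]
jig [ 0.5343 -0.0363] yaw -1.59 h [0.047  0.0322]
[[-0.8, 0.3], [0.6, 0.4], [0.2, 0.6], [-0.5, 0.8], [0.2, -0.3], [-0.2, -0.3], [0.3, -0.3], [-0.1, -0.3]]
n 4 dist [-33.3 137.3 -23.6] rv [ 0.001  0.001 -0.028] t 10.45
xyz [[9.3, 34.1, 5.9], [9.0, 34.2, 5.9], [8.8, 34.2, 5.9], [8.6, 34.3, 5.9]]
ang [[0.0002, 0.0001, -0.0069], [0.0002, 0.0001, -0.0069], [0.0002, 0.0001, -0.0069], [0.0002, 0.0001, -0.0069]]
```

Call:
{"name": "arm_command", "arguments": {
  "angular": [
    [0, 0, -0.005],
    [0, 0, -0.005],
    [0, 0, -0.005],
    [0, 0, -0.005],
    [0, 0, 0],
    [0, 0, 0]
  ],
  "xyz": [
    [6, 34, 0],
    [8, 34, 0],
    [8, 34, 8],
    [8, 25, 8],
    [2, 8, 4],
    [0, 0, 0]
  ],
  "grip": [1, 1, 1, 1, 1, 1]
}}

```text
time_s: 10.95
ee_pos: [0.5105, 0.1001, 0.0892]
tcp_rot: [179.9, 1.0, 179.1]
contact_force: [0.3, -0.1, -0.4]
grip_width: 0.0939
```

```bash
python3 - <<'E'
from h import *
s=state();im=imaging.read_camera('wrist'); np.save('w12.npy',im); save(im,'w12.png')
print(list(s['ee_pos']),list(s['tcp_rot']),s['grip_width'],s['time_s'])
print(spot_point('wrist','upper_half'),boxes_of('wrist','upper_half'))
p=proj('wrist',[.479,.268,.009],s).astype(int);print(p)
c=im[p[1]-45:p[1]+45,max(0,p[0]-55):p[0]+55]; c=np.clip(c.astype(float)*2.2,0,255).astype(np.uint8); save(c,'c12.png',7)
E
```

```text
[np.float64(0.5105035576607846), np.float64(0.10008735111033709), np.float64(0.08921311870357476)] [np.float64(179.94683692008346), np.float64(0.9961840399630095), np.float64(179.13637917245316)] 0.09385420346454705 10.95
[{'centre': [423.5, 163.5], 'score': 0.73}] [{'extent': [424.7, 164.1, 56.4, 61.0], 'score': 0.58}]
[421 166]
```

View pics/c12.png

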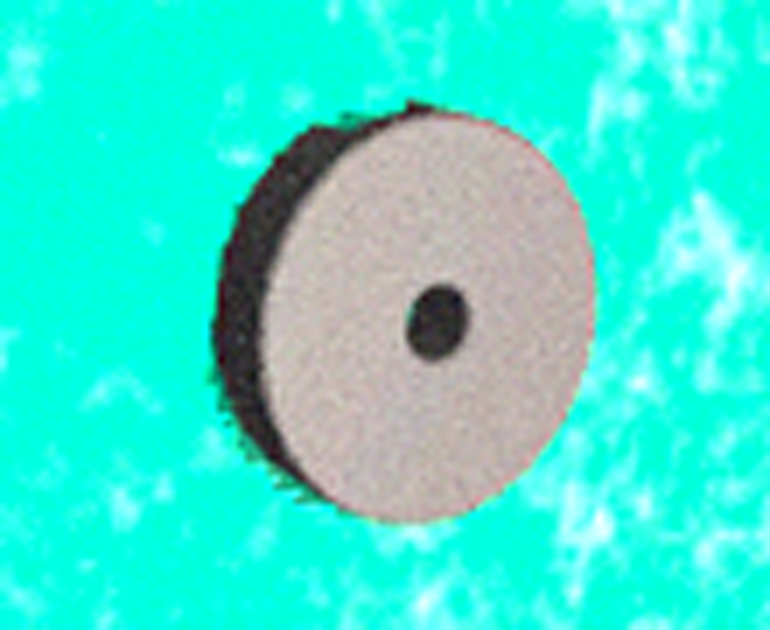

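View pics/w12.png

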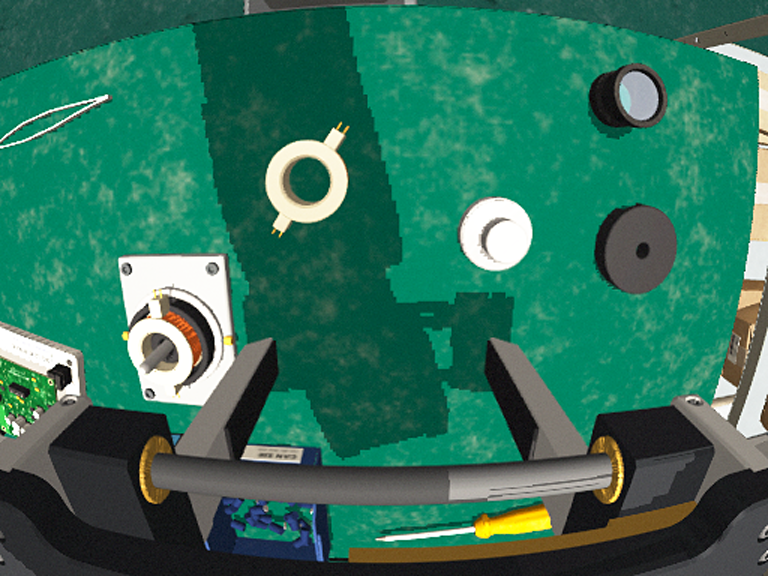

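```bash
python3 - <<'E'
from h import *
im=np.load('w12.npy'); c=im[125:205,386:446]; c=np.clip(c.astype(float)*5,0,255).astype(np.uint8); save(c,'c12b.png',7)
E
```

```text
(no output)
```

View pics/c12b.png

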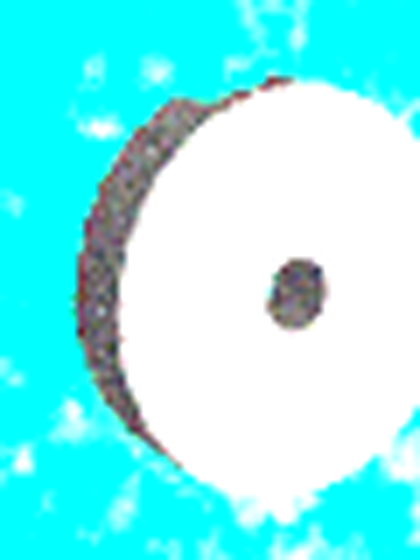

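```bash
python3 - <<'E'
from h import *
s={'ee_pos':[.5105036,.1000874,.0892131],'tcp_rot':[179.9468,.99618,179.1364]}
k=lambda x,y:np.array((366+x/7,121+y/7))
def res(p,z=.018,r=.0295):
    P=np.array([proj('wrist',[p[0]+r*np.cos(t),p[1]+r*np.sin(t),z],s) for t in np.linspace(0,6.283,200)])
    return [P[:,0].min()-k(262,0)[0],P[:,0].max()-k(597,0)[0],P[:,1].min()-k(0,110)[1],P[:,1].max()-k(0,523)[1]]
o=least_squares(res,[.479,.268]);c=o.x;print(c,o.fun)
print('bore',atz('wrist',k(437,322),.018,s))
for t in range(100,280,5):
    a=np.radians(t); q=proj('wrist',[c[0]+.0295*np.cos(a),c[1]+.0295*np.sin(a),0],s); print(t,np.round((q-[386,125])*7).astype(int),end=' ')
E
```

```text
[0.47747075 0.27067038] [-0.25765606  0.31936168 -0.02414346  0.0373131 ]
bore [0.47764524 0.27048967 0.018     ]
100 [392 236] 105 [391 220] 110 [389 204] 115 [386 188] 120 [381 173] 125 [376 158] 130 [369 144] 135 [361 131] 140 [352 119] 145 [343 107] 150 [332  97] 155 [320  89] 160 [308  81] 165 [295  75] 170 [282  70] 175 [268  67] 180 [254  65] 185 [239  65] 190 [224  66] 195 [210  69] 200 [195  73] 205 [181  79] 210 [167  87] 215 [154  96] 220 [141 106] 225 [128 118] 230 [117 130] 235 [107 144] 240 [ 97 159] 245 [ 89 175] 250 [ 81 191] 255 [ 75 208] 260 [ 70 225] 265 [ 67 243] 270 [ 64 261] 275 [ 63 278]
```

```bash
python3 - <<'E'
from h import *
k=lambda x,y:(x/1.5,y/1.5)
print(tri([('scene',k(52,75),None),('side',k(204,151),None)]))
print(tri([('scene',k(387,105),None),('side',k(450,205),None)]))
s=state();
plan([.4777,.2695,.085],191)
E
```

```text
[0.34245378 0.83924769 0.14142331]
[0.78662768 0.36757943 0.07729635]
n 5 dist [-34.1 173.3  -4.8] rv [-0.003  0.019 -0.213] t 11.1
xyz [[7.6, 34.5, 0.8], [6.1, 34.8, 0.8], [4.6, 35.0, 0.9], [3.1, 35.2, 0.9], [1.6, 35.3, 0.9]]
ang [[-0.0005, 0.0037, -0.0425], [-0.0005, 0.0037, -0.0425], [-0.0005, 0.0037, -0.0425], [-0.0005, 0.0037, -0.0425], [-0.0005, 0.0037, -0.0425]]
```

Call:
{"name": "arm_command", "arguments": {
  "angular": [
    [0, 0.004, -0.036],
    [0, 0.004, -0.036],
    [0, 0.004, -0.036],
    [0, 0.003, -0.036],
    [0, 0.003, -0.036],
    [0, 0, -0.036],
    [0, 0, 0]
  ],
  "xyz": [
    [8, 34, 0],
    [6, 35, 0],
    [5, 35, 1],
    [3, 33, 1],
    [2, 22, 1],
    [0, 9, 0],
    [0, 0, 0]
  ],
  "grip": [1, 1, 1, 1, 1, 1, 1]
}}

```text
time_s: 11.68
ee_pos: [0.4903, 0.2506, 0.0872]
tcp_rot: [-179.4, 0.3, -170.0]
contact_force: [0.4, 0.6, -0.6]
grip_width: 0.0937
```

```bash
python3 - <<'E'
from h import *
s=state();im=imaging.read_camera('wrist'); np.save('w13.npy',im)
c=np.clip(im[90:330,130:380].astype(float)*1.8,0,255).astype(np.uint8);save(c,'w13.png',3)
print(list(s['ee_pos']),list(s['tcp_rot']),s['grip_width'],s['time_s'])
E
```

```text
[np.float64(0.49033865459755976), np.float64(0.25062014459870313), np.float64(0.08722220365849334)] [np.float64(-179.36635209289133), np.float64(0.3449172875661178), np.float64(-170.0391642522779)] 0.0936648009259826 11.6833
```

View pics/w13.png

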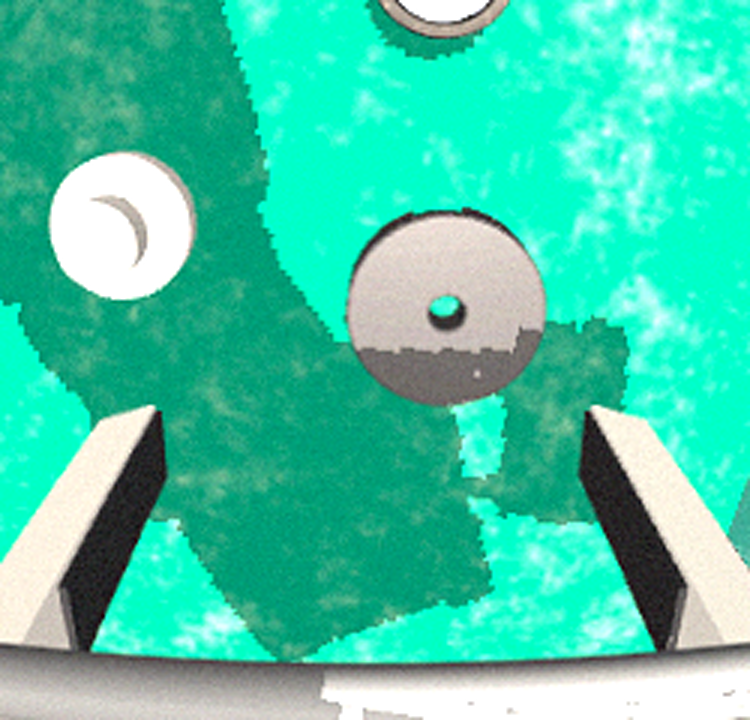

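```bash
python3 - <<'E'
from h import *
s={'ee_pos':[.4903387,.2506201,.0872222],'tcp_rot':[-179.36635,.344917,-170.039]}
k=lambda x,y:np.array((130+x/3,90+y/3))
def res(p,z=.018,r=.0295):
    P=np.array([proj('wrist',[p[0]+r*np.cos(t),p[1]+r*np.sin(t),z],s) for t in np.linspace(0,6.283,200)])
    return [P[:,0].min()-k(348,0)[0],P[:,0].max()-k(546,0)[0],P[:,1].min()-k(0,213)[1],P[:,1].max()-k(0,406)[1]]
o=least_squares(res,[.479,.268]);c=o.x;print(c,o.fun)
print('bore',atz('wrist',k(447,311),.018,s))
for t in range(160,220,4):
    a=np.radians(t); f=lambda z:np.round((proj('wrist',[c[0]+.0295*np.cos(a),c[1]+.0295*np.sin(a),z],s)-[130,90])*3).astype(int); print(t,f(0),f(.012))
im=np.load('w13.npy');c=np.clip(im[150:185,240:320].astype(float)*3,0,255).astype(np.uint8);save(c,'c13.png',9)
E
```

```text
[0.4776027  0.27075755] [-0.44938592  0.46296403  0.072193   -0.04868405]
bore [0.47712334 0.27043045 0.018     ]
160 [494 215] [498 223]
164 [488 212] [492 220]
168 [482 209] [486 217]
172 [475 207] [480 215]
176 [469 205] [473 213]
180 [462 204] [466 211]
184 [456 203] [459 210]
188 [449 202] [452 209]
192 [442 202] [445 209]
196 [435 203] [438 210]
200 [429 203] [431 211]
204 [422 205] [424 212]
208 [416 207] [417 214]
212 [409 209] [410 216]
216 [403 212] [404 219]
```

View pics/c13.png

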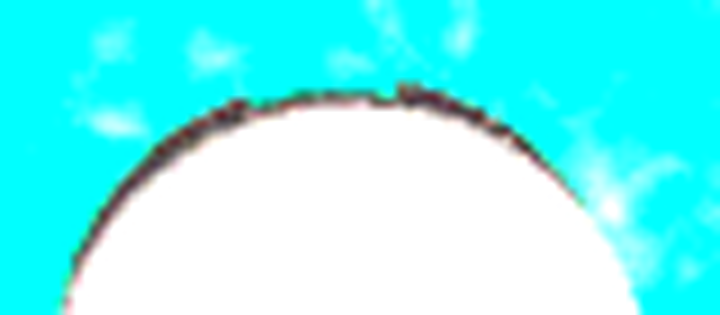

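```bash
python3 - <<'E'
from h import *
plan([.4776,.2697,.04],195)
E
```

```text
n 2 dist [-13.   20.7 -47.2] rv [-0.012  0.005 -0.091] t 11.73
xyz [[4.8, 11.6, 23.4], [4.2, 11.6, 23.5]]
ang [[-0.0061, 0.0027, -0.0455], [-0.0061, 0.0027, -0.0455]]
```

Call:
{"name": "arm_command", "arguments": {
  "angular": [
    [-0.004, 0.002, -0.03],
    [-0.004, 0.002, -0.03],
    [-0.004, 0.002, -0.03],
    [0, 0, 0],
    [0, 0, 0]
  ],
  "xyz": [
    [4, 10, 14],
    [3, 9, 14],
    [2, 4, 12],
    [0, 0, 4],
    [0, 0, 0]
  ],
  "grip": [1, 1, 1, 1, 1]
}}

```text
time_s: 12.15
ee_pos: [0.4843, 0.2547, 0.0431]
tcp_rot: [-179.5, 0.1, -166.1]
contact_force: [0.0, 0.2, 0.4]
grip_width: 0.0939
```

```bash
python3 - <<'E'
from h import *
s=state();im=imaging.read_camera('wrist'); np.save('w14.npy',im)
c=np.clip(im[90:330,130:380].astype(float)*1.8,0,255).astype(np.uint8);save(c,'w14.png',3)
print(list(s['ee_pos']),list(s['tcp_rot']),s['grip_width'],s['time_s'])
plan([.4776,.2697,.02],195)
E
```

```text
[np.float64(0.4842934490023135), np.float64(0.2547263568003988), np.float64(0.0430609073486266)] [np.float64(-179.53594341199667), np.float64(0.11522299043840972), np.float64(-166.13693064100673)] 0.09391851130440639 12.15
n 1 dist [ -6.9  15.4 -23.4] rv [-0.009  0.002 -0.021] t 12.2
xyz [[3.1, 16.8, 23.2]]
ang [[-0.0086, 0.0021, -0.0205]]
```

View pics/w14.png

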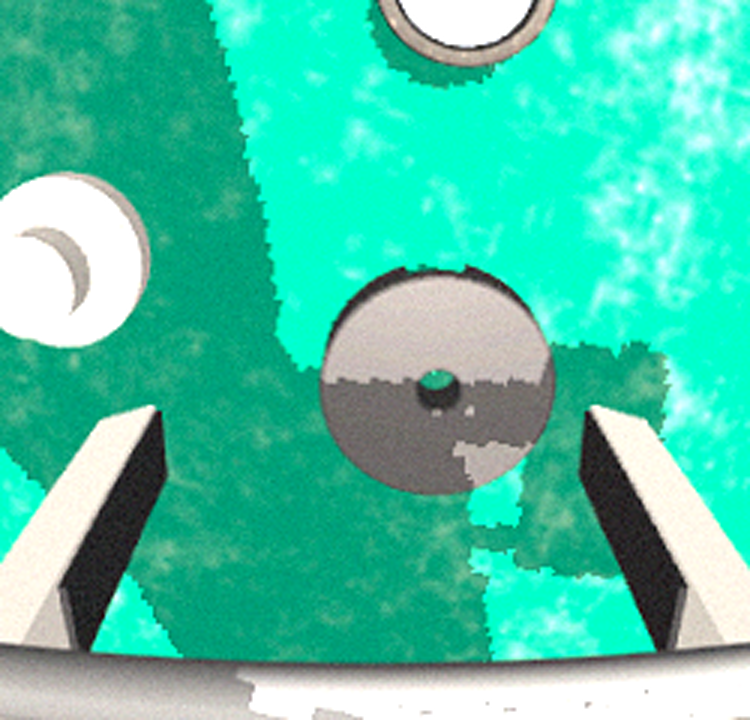

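Call:
{"name": "arm_command", "arguments": {
  "angular": [
    [-0.004, 0.001, 0],
    [-0.004, 0.001, 0],
    [0, 0, 0]
  ],
  "xyz": [
    [2, 9, 2],
    [2, 9, 2],
    [1, 6, 4]
  ],
  "grip": [1, 1, 1]
}}

```text
time_s: 12.45
ee_pos: [0.4769, 0.2737, 0.037]
tcp_rot: [-179.9, 0.2, -166.7]
contact_force: [-0.2, -0.8, 0.7]
grip_width: 0.094
```

```bash
python3 - <<'E'
from h import *
for i in range(3): imaging.read_camera('wrist')
s=state();print(list(s['ee_pos']),list(s['tcp_rot']))
plan([.4776,.2697,.009],194)
E
```

```text
[np.float64(0.4760374193621387), np.float64(0.27396316008410243), np.float64(0.0363212168932858)] [np.float64(-179.88957755259065), np.float64(0.12903189086869982), np.float64(-166.56443324805434)]
n 1 dist [  1.6  -4.3 -27.3] rv [-0.002  0.002 -0.01 ] t 12.6
xyz [[-0.5, -4.5, 27.3]]
ang [[-0.0019, 0.0022, -0.0099]]
```

Call:
{"name": "arm_command", "arguments": {
  "angular": [
    [-0.001, 0.001, -0.005],
    [-0.001, 0.001, -0.005],
    [0, 0, 0],
    [0, 0, 0]
  ],
  "xyz": [
    [-0.3, -2, 10],
    [-0.2, -2, 9],
    [0, -0.5, 5],
    [0, 0, 3]
  ],
  "grip": [1, 1, 1, 1]
}}

```text
time_s: 12.93
ee_pos: [0.4785, 0.2696, 0.0076]
tcp_rot: [180.0, 0.1, -165.9]
contact_force: [0.5, 0.5, -0.4]
grip_width: 0.0937
```

```bash
python3 - <<'E'
from h import *
for i in range(2): imaging.read_camera('wrist')
s=state();im=imaging.read_camera('wrist')
c=np.clip(im[90:330,130:380].astype(float)*1.8,0,255).astype(np.uint8);save(c,'w15.png',3)
print(list(s['ee_pos']),list(s['tcp_rot']))
plan([.4776,.2697,.009],194)
E
```

```text
[np.float64(0.47821607477891215), np.float64(0.26954609833803184), np.float64(0.007689479234304866)] [np.float64(-179.9931505302007), np.float64(0.07840180553036497), np.float64(-165.8885834066458)]
n 1 dist [-0.9 -0.2  0.8] rv [0.    0.002 0.002] t 13.08
xyz [[0.9, 0.0, -0.8]]
ang [[0.0002, 0.0021, 0.0021]]
```

View pics/w15.png

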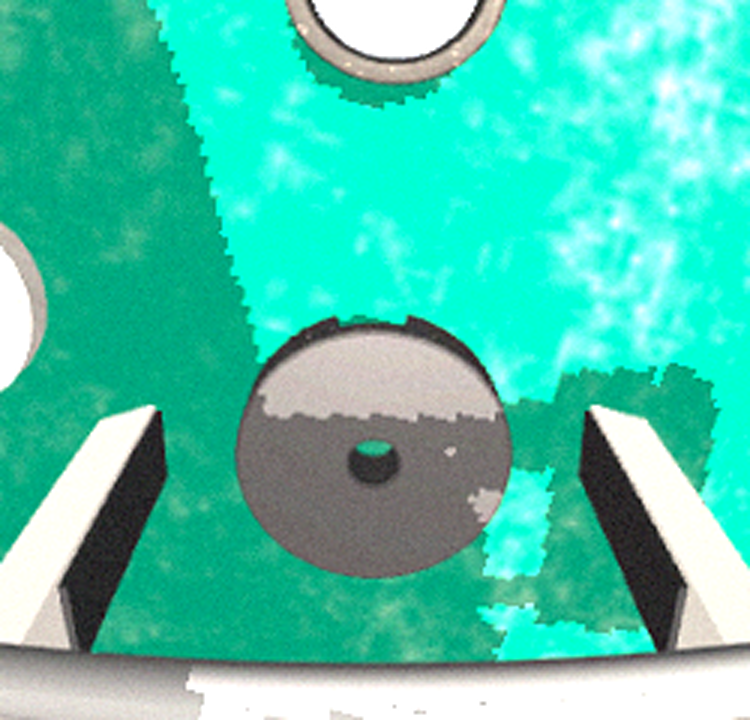

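Call:
{"name": "arm_command", "arguments": {
  "angular": [
    [0, 0.001, 0],
    [0, 0, 0],
    [0, 0, 0],
    [0, 0, 0],
    [0, 0, 0],
    [0, 0, 0],
    [0, 0, 0]
  ],
  "xyz": [
    [0.5, 0, -0.5],
    [0, 0, 0],
    [0, 0, 0],
    [0, 0, 0],
    [0, 0, 0],
    [0, 0, 0],
    [0, 0, 0]
  ],
  "grip": [0.4, 0.4, 0.4, 0.4, 0.4, 0.4, 0.4]
}}

```text
time_s: 13.67
ee_pos: [0.4787, 0.2703, 0.0098]
tcp_rot: [179.9, 0.2, -165.9]
contact_force: [0.1, 0.3, -2.1]
grip_width: 0.0574
```

Call:
{"name": "arm_command", "arguments": {
  "angular": [
    [0, 0, 0],
    [0, 0, 0],
    [0, 0, 0],
    [0, 0, 0],
    [0, 0, 0.02],
    [0, 0, 0.02],
    [0, 0, 0.02],
    [0, 0, 0.02]
  ],
  "xyz": [
    [0, 0, -5],
    [0, 0, -15],
    [0, 0, -28],
    [0, 0, -28],
    [-4, -15, -20],
    [-5, -25, -8],
    [-6, -34, 0],
    [-5, -35, 0]
  ],
  "grip": [0.3, 0.3, 0.3, 0.3, 0.3, 0.3, 0.3, 0.3]
}}

```text
time_s: 14.33
ee_pos: [0.517, 0.1754, 0.119]
tcp_rot: [179.7, -0.0, -169.6]
contact_force: [0.2, 0.5, -1.8]
grip_width: 0.0575
```

```bash
python3 - <<'E'
from h import *
s=state();im=imaging.read_camera('wrist')
print(list(s['ee_pos']),list(s['tcp_rot']))
c=np.clip(im[90:330,130:380].astype(float)*1.8,0,255).astype(np.uint8);save(c,'w16.png',3)
plan([.534,-.0373,.115],178.4,n=8)
E
```

```text
[np.float64(0.5170452847169614), np.float64(0.1754111324381732), np.float64(0.11904350795394583)] [np.float64(179.65232108360647), np.float64(-0.035010336891615444), np.float64(-169.58053573064993)]
n 8 dist [  13.9 -202.4   -3.9] rv [-0.001 -0.     0.198] t 14.38
xyz [[2.6, -25.2, 0.5], [2.0, -25.3, 0.5], [1.3, -25.3, 0.5], [0.7, -25.4, 0.5], [0.1, -25.4, 0.5], [-0.6, -25.4, 0.5], [-1.2, -25.3, 0.5], [-1.8, -25.3, 0.5]]
ang [[-0.0001, -0.0, 0.0248], [-0.0001, -0.0, 0.0248], [-0.0001, -0.0, 0.0248], [-0.0001, -0.0, 0.0248], [-0.0001, -0.0, 0.0248], [-0.0001, -0.0, 0.0248], [-0.0001, -0.0, 0.0248], [-0.0001, -0.0, 0.0248]]
```

View pics/w16.png

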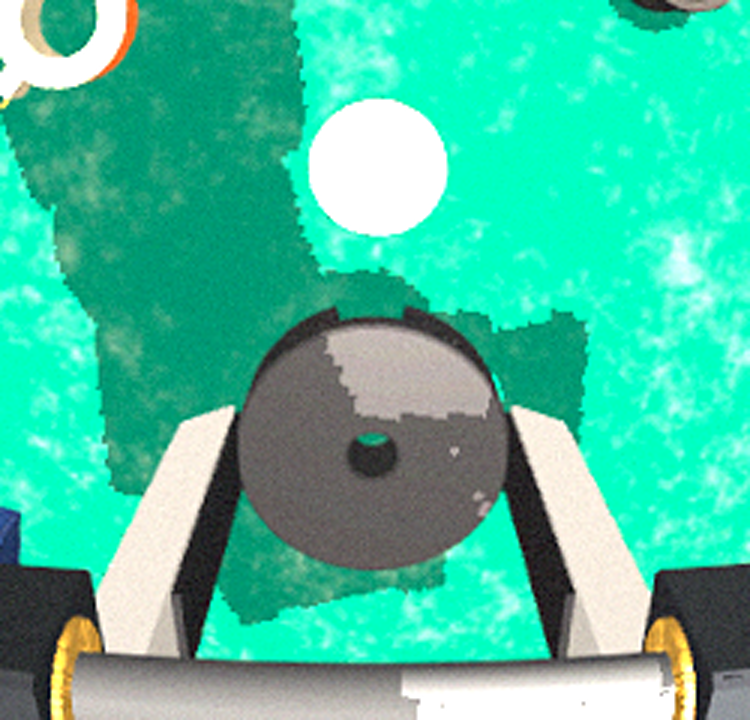

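```bash
python3 - <<'E'
from h import *
s={'ee_pos':[.517045,.175411,.119044],'tcp_rot':[179.65232,-.035,-169.58]}
k=lambda x,y:np.array((130+x/3,90+y/3)); Rt,p=pose(s)
z0=s['ee_pos'][2]
for dz in (.0075,.0082,.009):
  z=z0+dz
  def res(q,r=.0293):
    P=np.array([proj('wrist',[q[0]+r*np.cos(t),q[1]+r*np.sin(t),z],s) for t in np.linspace(0,6.283,200)])
    return [P[:,0].min()-k(238,0)[0],P[:,0].max()-k(508,0)[0],P[:,1].min()-k(0,322)[1],P[:,1].max()-k(0,570)[1]]
  o=least_squares(res,[.517,.175]);print(dz,np.round(Rt.T@(np.array([*o.x,z])-p)*1e3,2),np.round(o.fun,2), 'bore',np.round(Rt.T@(atz('wrist',k(372.5,455),z,s)-p)*1e3,2))
E
```

```text
0.0075 [ 1.09  0.93 -7.49] [-0.45  0.45  0.42 -0.47] bore [ 0.86  0.79 -7.49]
0.0082 [ 1.39  0.93 -8.19] [-0.63  0.63  0.29 -0.28] bore [ 1.2   0.79 -8.19]
0.009 [ 1.74  0.93 -8.99] [-0.84  0.84  0.14 -0.06] bore [ 1.59  0.79 -8.99]
```

Call:
{"name": "arm_command", "arguments": {
  "angular": [
    [0, 0, 0.028],
    [0, 0, 0.028],
    [0, 0, 0.028],
    [0, 0, 0.028],
    [0, 0, 0.028],
    [0, 0, 0.028],
    [0, 0, 0.028]
  ],
  "xyz": [
    [2, -27, 0],
    [1, -33, 0],
    [0, -34, 0],
    [0, -34, 0],
    [0, -34, 0],
    [0, -25, 0],
    [0, -14, 0]
  ],
  "grip": [0.3, 0.3, 0.3, 0.3, 0.3, 0.3, 0.3]
}}

```text
time_s: 14.97
ee_pos: [0.5357, -0.0433, 0.1203]
tcp_rot: [180.0, 0.1, 178.1]
contact_force: [0.7, -0.3, -2.5]
grip_width: 0.0575
```

```bash
python3 - <<'E'
from h import *
imaging.read_camera('wrist')
imaging.read_camera('wrist')
plan([.5354,-.0373,.105],177.8)
E
```

```text
n 1 dist [ -0.2   6.3 -15.2] rv [-0.     0.001  0.003] t 15.07
xyz [[0.4, 6.3, 15.2]]
ang [[-0.0, 0.0011, 0.0034]]
```

Call:
{"name": "arm_command", "arguments": {
  "angular": [
    [0, 0.001, 0.002],
    [0, 0, 0.001],
    [0, 0, 0]
  ],
  "xyz": [
    [0.4, 4, 8],
    [0.2, 2.5, 6],
    [0, 1, 3]
  ],
  "grip": [0.3, 0.3, 0.3]
}}

```text
time_s: 15.32
ee_pos: [0.5354, -0.0328, 0.1026]
tcp_rot: [179.9, 0.1, 177.9]
contact_force: [0.3, 0.6, -2.5]
grip_width: 0.0574
```

```bash
python3 - <<'E'
from h import *
for i in range(3): imaging.read_camera('side')
a=imaging.read_camera('side'); b=imaging.read_camera('scene')
s=state();im=imaging.read_camera('wrist'); print(list(s['ee_pos']),list(s['tcp_rot']))
c=np.clip(im[90:330,130:380].astype(float)*1.8,0,255).astype(np.uint8);save(c,'w17.png',3)
save(np.hstack([a[150:250,240:340],b[140:240,240:340]]),'s17.png',4)
plan([.5354,-.0373,.085],177.8)
E
```

```text
[np.float64(0.5359420305000567), np.float64(-0.034162625185298896), np.float64(0.10352306701313256)] [np.float64(179.9294368013059), np.float64(0.12386975241647874), np.float64(177.86786045266652)]
n 1 dist [ -0.6  -2.8 -18.7] rv [0.001 0.002 0.001] t 15.62
xyz [[0.6, -2.9, 18.7]]
ang [[0.0011, 0.0025, 0.0007]]
```

View pics/w17.png

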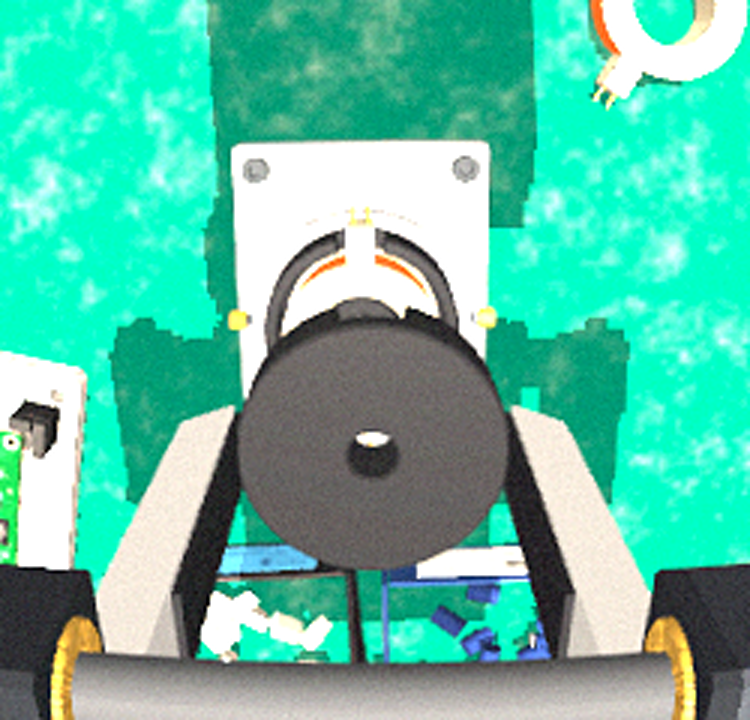

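View pics/s17.png

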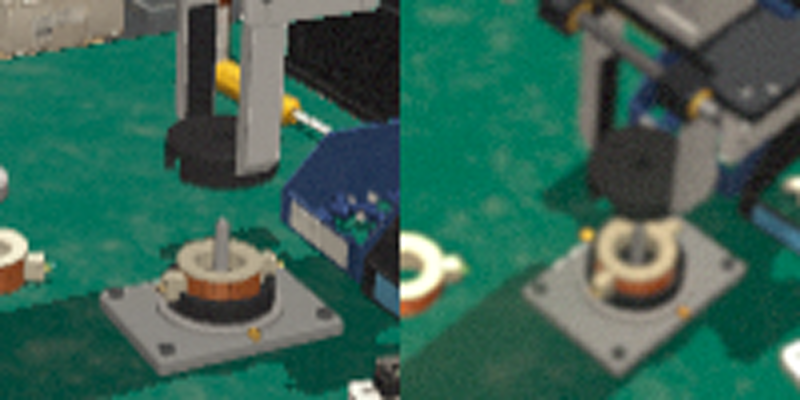

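Call:
{"name": "arm_command", "arguments": {
  "angular": [
    [0.001, 0.002, 0],
    [0, 0, 0.001],
    [0, 0, 0]
  ],
  "xyz": [
    [0.6, -1.8, 6],
    [0.2, -1.2, 6],
    [0.2, -0.5, 4]
  ],
  "grip": [0.3, 0.3, 0.3]
}}

```text
time_s: 15.87
ee_pos: [0.5362, -0.038, 0.0878]
tcp_rot: [-180.0, 0.2, 177.8]
contact_force: [-0.3, 0.1, -1.6]
grip_width: 0.0576
```

```bash
python3 - <<'E'
from h import *
imaging.read_camera('side')
imaging.read_camera('side')
s=state();im=imaging.read_camera('wrist'); print(list(s['ee_pos']),list(s['tcp_rot']))
c=np.clip(im[90:330,130:380].astype(float)*1.8,0,255).astype(np.uint8);save(c,'w18.png',3)
plan([.5354,-.0373,.075],177.8)
E
```

```text
[np.float64(0.5355309457553973), np.float64(-0.03797530503365515), np.float64(0.08742557937357834)] [np.float64(-179.99734544728918), np.float64(0.11106154199192673), np.float64(177.80496967463435)]
n 1 dist [ -0.4   0.6 -12.8] rv [0.    0.002 0.   ] t 16.02
xyz [[0.4, 0.5, 12.8]]
ang [[0.0001, 0.0025, 0.0002]]
```

View pics/w18.png

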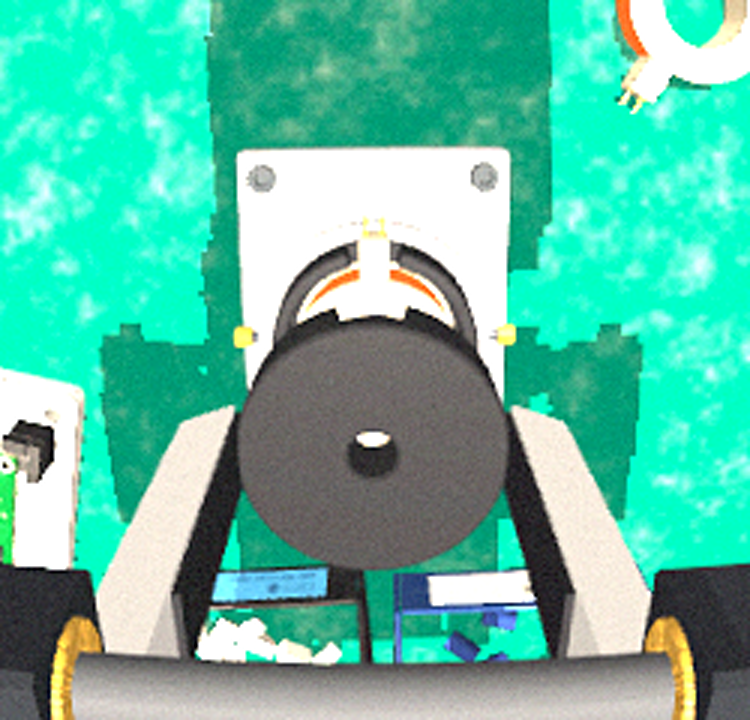

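Call:
{"name": "arm_command", "arguments": {
  "angular": [
    [0, 0.001, 0],
    [0, 0, 0],
    [0, 0, 0],
    [0, 0, 0]
  ],
  "xyz": [
    [0.4, 0.3, 4],
    [0.2, 0.1, 4],
    [0.2, 0, 3],
    [0.1, 0, 2]
  ],
  "grip": [0.3, 0.3, 0.3, 0.3]
}}

```text
time_s: 16.35
ee_pos: [0.5356, -0.0375, 0.0742]
tcp_rot: [180.0, 0.2, 177.8]
contact_force: [0.3, 0.2, -2.6]
grip_width: 0.0574
```

```bash
python3 - <<'E'
from h import *
s=state();im=imaging.read_camera('wrist'); print(list(s['ee_pos']),list(s['tcp_rot']),s['contact_force'])
k=lambda p:(p-[130,90])*3
print(k(proj('wrist',[.5342,-.0364,.064],s)))
c=np.clip(im[90:330,130:380].astype(float)*1.8,0,255).astype(np.uint8);save(c,'w19.png',3)
plan([.5354,-.0373,.065],177.8)
E
```

```text
[np.float64(0.535558400931137), np.float64(-0.03749272664232535), np.float64(0.07416712767443966)] [np.float64(179.99005687688404), np.float64(0.165110168042754), np.float64(177.79759156538435)] [ 0.27937053  0.1909875  -2.62316732]
[373.39119296 419.95675243]
n 1 dist [ 0.1  0.2 -8.9] rv [ 0.     0.002 -0.   ] t 16.4
xyz [[-0.1, 0.2, 8.9]]
ang [[0.0002, 0.0023, -0.0]]
```

View pics/w19.png

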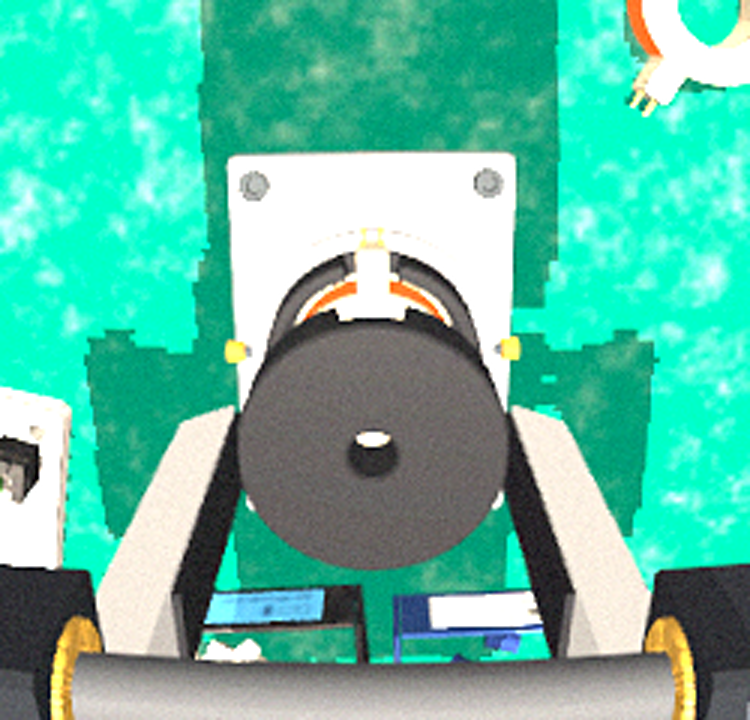

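Call:
{"name": "arm_command", "arguments": {
  "angular": [
    [0, 0.001, 0],
    [0, 0, 0],
    [0, 0, 0]
  ],
  "xyz": [
    [0.1, 0.1, 2.5],
    [0.1, 0.1, 2.5],
    [0.1, 0, 2]
  ],
  "grip": [0.3, 0.3, 0.3]
}}

```text
time_s: 16.65
ee_pos: [0.5353, -0.0372, 0.0664]
tcp_rot: [180.0, 0.1, 177.8]
contact_force: [-0.4, -0.4, -1.7]
grip_width: 0.0577
```

```bash
python3 - <<'E'
from h import *
s=state();im=imaging.read_camera('wrist'); print(list(s['ee_pos']),list(s['tcp_rot']),s['contact_force'])
k=lambda p:(p-[210,190])*8
print(k(proj('wrist',[.5342,-.0364,.064],s)))
c=np.clip(im[190:260,210:300].astype(float)*2.5,0,255).astype(np.uint8);save(c,'w20.png',8)
E
```

```text
[np.float64(0.535264653123489), np.float64(-0.03717439146035514), np.float64(0.06641112464646211)] [np.float64(179.98563813204973), np.float64(0.09764219106060984), np.float64(177.799393700769)] [-0.40551115 -0.38573449 -1.72529351]
[352.21565577 360.55566846]
```

View pics/w20.png

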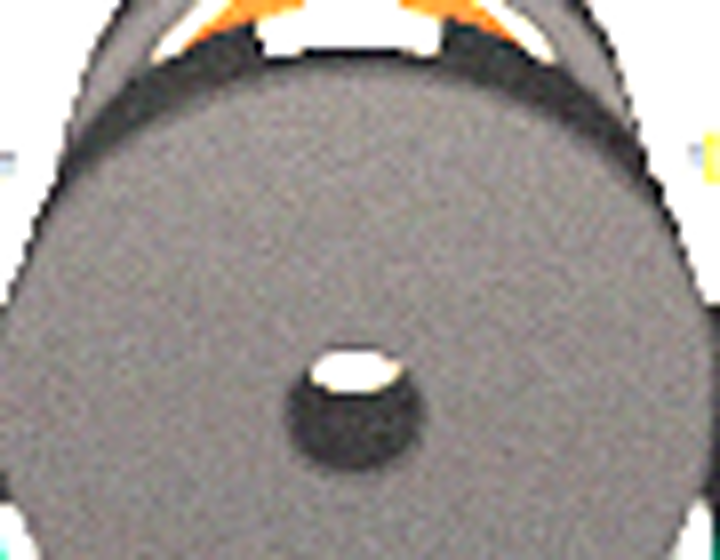

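```bash
python3 - <<'E'
from h import *
im=imaging.read_camera('wrist'); s=state();print(s['ee_pos'])
save(im[190:260,210:300],'w21.png',8)
E
```

```text
[ 0.53496468 -0.03720421  0.06627034]
```

View pics/w21.png

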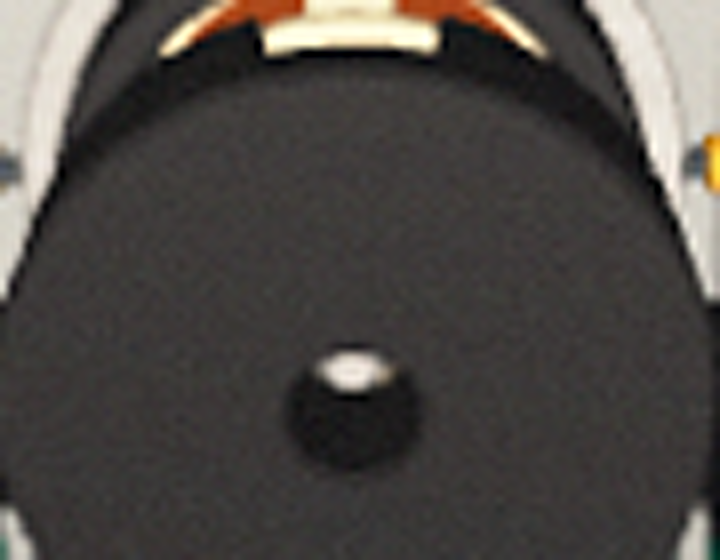

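Call:
{"name": "arm_command", "arguments": {
  "angular": [
    [0, 0, 0],
    [0, 0, 0],
    [0, 0, 0],
    [0, 0, 0]
  ],
  "xyz": [
    [-0.2, 0, 3],
    [0, 0, 3],
    [0, 0, 2.5],
    [0.1, 0, 1.5]
  ],
  "grip": [0.3, 0.3, 0.3, 0.3]
}}

```text
time_s: 17.08
ee_pos: [0.5357, -0.0372, 0.0559]
tcp_rot: [180.0, 0.1, 177.8]
contact_force: [-0.6, -0.2, -2.1]
grip_width: 0.0579
```

```bash
python3 - <<'E'
from h import *
s=state();im=imaging.read_camera('wrist'); print(list(s['ee_pos']),list(s['tcp_rot']),s['contact_force'])
k=lambda p:(p-[210,190])*8
print(k(proj('wrist',[.5342,-.0364,.064],s)))
c=np.clip(im[190:260,210:300].astype(float)*1.3,0,255).astype(np.uint8);save(c,'w22.png',8)
E
```

```text
[np.float64(0.5356654542250193), np.float64(-0.037220031275774834), np.float64(0.05585211709675608)] [np.float64(179.9868798166045), np.float64(0.1320374708971182), np.float64(177.79680873899687)] [-0.63697945 -0.22489072 -2.12683583]
[352.65887567 411.3702807 ]
```

View pics/w22.png

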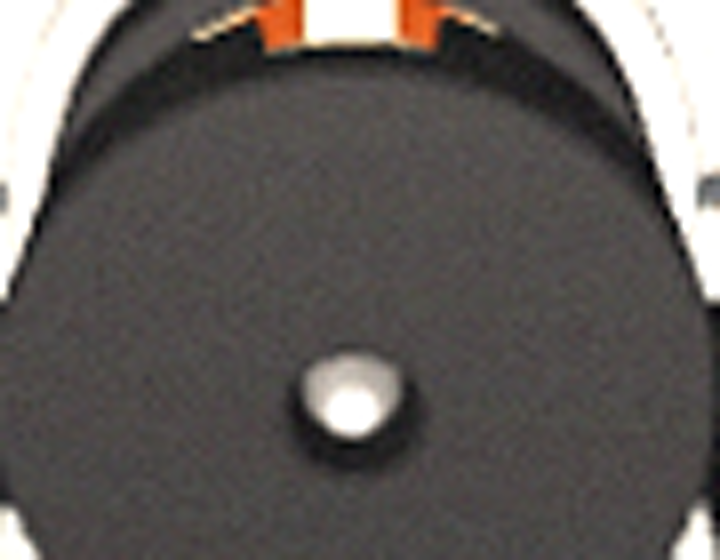

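Call:
{"name": "arm_command", "arguments": {
  "angular": [
    [0, 0, 0],
    [0, 0, 0],
    [0, 0, 0],
    [0, 0, 0],
    [0, 0, 0]
  ],
  "xyz": [
    [0.1, -0.3, 2.5],
    [0, -0.1, 2.5],
    [0.1, 0, 2.5],
    [0.1, 0, 2],
    [0.1, 0, 1]
  ],
  "grip": [0.3, 0.3, 0.3, 0.3, 0.3]
}}

```text
time_s: 17.55
ee_pos: [0.5352, -0.0377, 0.0441]
tcp_rot: [180.0, 0.1, 177.8]
contact_force: [0.7, -0.6, -1.5]
grip_width: 0.0575
```

```bash
python3 - <<'E'
from h import *
s=state();im=imaging.read_camera('wrist'); print(list(s['ee_pos']),list(s['tcp_rot']),s['contact_force'])
c=np.clip(im[150:290,170:330].astype(float)*1.3,0,255).astype(np.uint8);save(c,'w23.png',4.5)
E
```

```text
[np.float64(0.5351556519304641), np.float64(-0.03768025941342284), np.float64(0.04409976563509349)] [np.float64(179.98788571946568), np.float64(0.11810654328697928), np.float64(177.79830816780685)] [ 0.73420813 -0.64913672 -1.48870422]
```

View pics/w23.png

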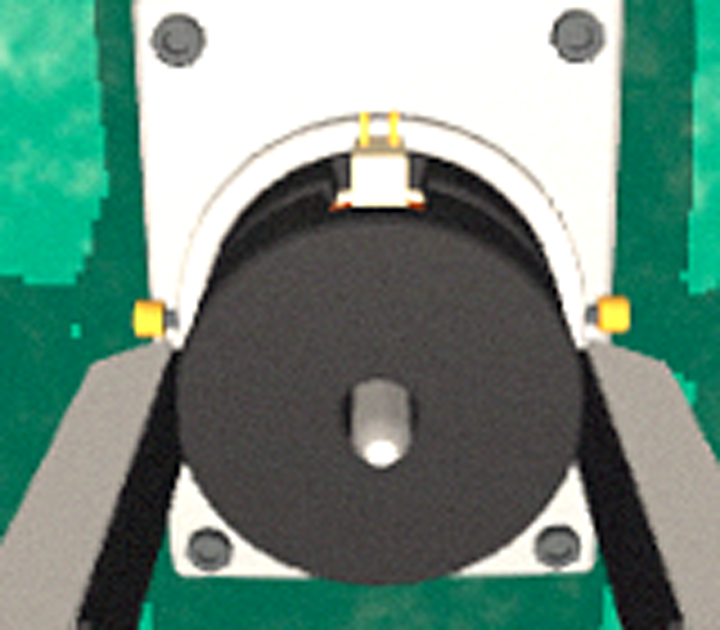

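Call:
{"name": "arm_command", "arguments": {
  "angular": [
    [0, 0, 0],
    [0, 0, 0],
    [0, 0, 0]
  ],
  "xyz": [
    [0, 0.2, 1.2],
    [0, 0, 1],
    [0, 0, 0.8]
  ],
  "grip": [0.3, 0.3, 0.3]
}}

```text
time_s: 17.85
ee_pos: [0.5351, -0.0374, 0.0408]
tcp_rot: [180.0, 0.1, 177.8]
contact_force: [-0.8, 0.2, -2.6]
grip_width: 0.058
```

Call:
{"name": "arm_command", "arguments": {
  "angular": [
    [0, 0, 0],
    [0, 0, 0]
  ],
  "xyz": [
    [0, 0, 0.7],
    [0, 0, 0.6]
  ],
  "grip": [0.3, 0.3]
}}

```text
time_s: 18.02
ee_pos: [0.5352, -0.0374, 0.0397]
tcp_rot: [180.0, 0.1, 177.8]
contact_force: [-2.0, 0.2, 8.2]
grip_width: 0.0576
```

Call:
{"name": "arm_command", "arguments": {
  "angular": [
    [0, 0, 0],
    [0, 0, 0],
    [0, 0, 0],
    [0, 0, 0]
  ],
  "xyz": [
    [0, 0, 0],
    [0, 0, 0],
    [0, 0, 0],
    [0, 0, 0]
  ],
  "grip": [0.3, 0.95, 0.95, 0.95]
}}

```text
time_s: 18.35
ee_pos: [0.5361, -0.0374, 0.0404]
tcp_rot: [180.0, 0.2, 177.8]
contact_force: [-0.3, 0.1, -0.6]
grip_width: 0.0739
```

```bash
python3 - <<'E'
from h import *
s=state();im=imaging.read_camera('wrist'); print(list(s['ee_pos']),s['contact_force'],s['grip_width'])
c=np.clip(im[150:290,170:330].astype(float)*1.3,0,255).astype(np.uint8);save(c,'w24.png',4.5)
E
```

```text
[np.float64(0.5361385266102685), np.float64(-0.03744957112790579), np.float64(0.040431667043351875)] [-0.2912198   0.07488442 -0.56339398] 0.07388974877589079
```

View pics/w24.png

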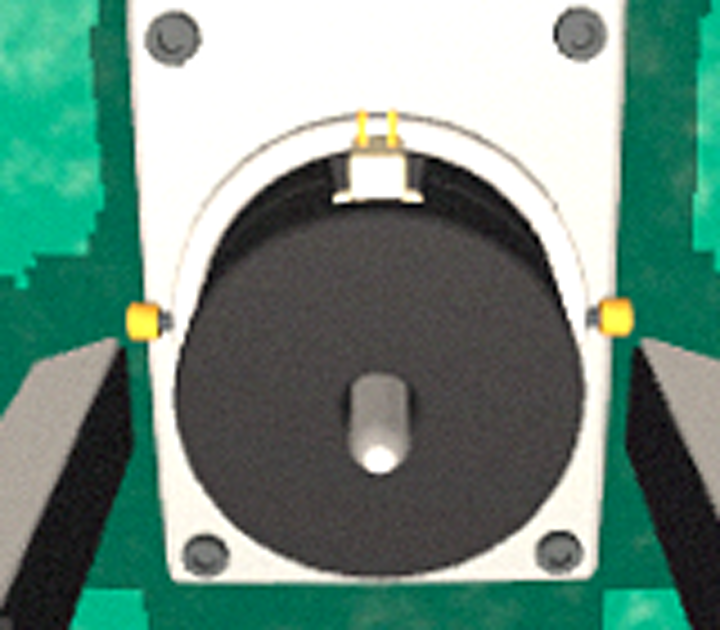

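Call:
{"name": "arm_command", "arguments": {
  "angular": [
    [0, 0, 0],
    [0, 0, 0],
    [0, 0, 0],
    [0, 0, -0.005],
    [0, 0, -0.005],
    [0, 0, -0.005],
    [0, 0, -0.005],
    [0, 0, 0]
  ],
  "xyz": [
    [0, 0, -8],
    [0, 0, -25],
    [0, 0, -30],
    [4, 24, -6],
    [10, 32, 0],
    [10, 34, 0],
    [10, 34, 0],
    [10, 34, 0]
  ],
  "grip": [1, 1, 1, 1, 1, 1, 1, 1]
}}

```text
time_s: 19.07
ee_pos: [0.5007, 0.1163, 0.1165]
tcp_rot: [-179.8, 0.7, 177.8]
contact_force: [0.1, -0.5, 1.0]
grip_width: 0.0942
```

```bash
python3 - <<'E'
from h import *
a=imaging.read_camera('side'); b=imaging.read_camera('scene')
save(np.hstack([a[180:260,250:350],b[160:240,250:350]]),'s25.png',4)
s=state();im=imaging.read_camera('wrist'); save(im,'w25.png')
print(list(s['ee_pos']),list(s['tcp_rot']))
print(spot_point('wrist','cap'),boxes_of('wrist','cap'))
plan([.4735,.168,.085],180)
E
```

```text
[np.float64(0.49902799493755273), np.float64(0.12285422269277702), np.float64(0.11638189205688143)] [np.float64(179.97445479217163), np.float64(0.591304773909287), np.float64(178.5079322915063)]
[{'centre': [299.0, 161.0], 'score': 0.8}] [{'extent': [300.8, 162.6, 41.0, 43.9], 'score': 0.69}]
n 2 dist [-27.4  53.3 -31. ] rv [-0.005  0.011 -0.036] t 19.32
xyz [[14.8, 26.2, 15.2], [14.2, 26.4, 15.3]]
ang [[-0.0023, 0.0054, -0.0181], [-0.0023, 0.0054, -0.0181]]
```

View pics/w25.png

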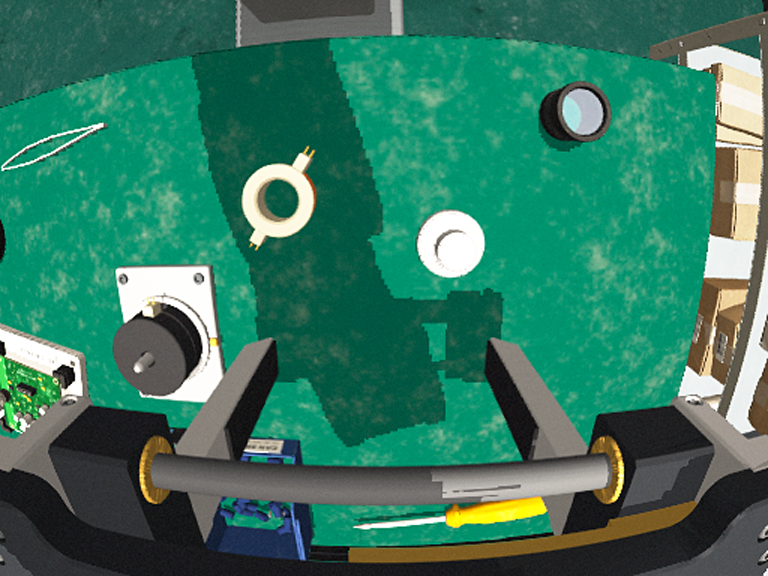

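View pics/s25.png

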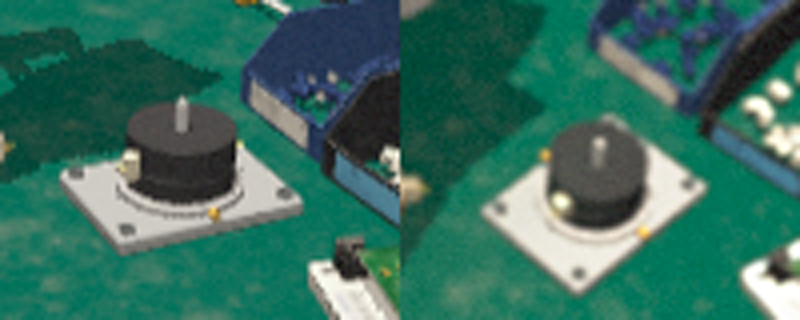

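```bash
python3 - <<'E'
from h import *
s={'ee_pos':[.499028,.122854,.116382],'tcp_rot':[179.97445,.5913,178.508]}
k=lambda x,y:np.array((x/1.5,y/1.5))
print(atz('wrist',k(451,243.5),.011,s),atz('wrist',k(460,247),.037,s))
plan([.474,.170,.075],180)
E
```

```text
[0.47000481 0.17014289 0.011     ] [0.46693642 0.17155512 0.037     ]
n 2 dist [-26.9  55.3 -41. ] rv [-0.005  0.011 -0.036] t 19.32
xyz [[14.6, 27.3, 20.2], [14.0, 27.5, 20.3]]
ang [[-0.0023, 0.0054, -0.0181], [-0.0023, 0.0054, -0.0181]]
```

Call:
{"name": "arm_command", "arguments": {
  "angular": [
    [-0.002, 0.004, -0.012],
    [-0.002, 0.004, -0.012],
    [0, 0.003, -0.012],
    [0, 0, 0]
  ],
  "xyz": [
    [10, 16, 10],
    [9, 20, 12],
    [6, 14, 12],
    [3, 6, 6]
  ],
  "grip": [0.75, 0.75, 0.75, 0.75]
}}

```text
time_s: 19.65
ee_pos: [0.4799, 0.1626, 0.0767]
tcp_rot: [-179.8, 0.4, 179.0]
contact_force: [0.6, -0.1, 0.4]
grip_width: 0.0721
```

```bash
python3 - <<'E'
from h import *
for i in range(3): imaging.read_camera('side')
s=state();im=imaging.read_camera('wrist'); print(list(s['ee_pos']),list(s['tcp_rot']))
c=np.clip(im[90:330,130:380].astype(float)*.75,0,255).astype(np.uint8);save(c,'w26.png',3)
plan([.472,.169,.05],180)
E
```

```text
[np.float64(0.480329737416493), np.float64(0.16149546989252211), np.float64(0.07736901142064258)] [np.float64(-179.7386717152972), np.float64(0.41556873220072843), np.float64(178.99134164540948)]
n 1 dist [ -8.8   7.7 -27.8] rv [-0.004  0.008 -0.018] t 19.85
xyz [[9.2, 7.7, 27.7]]
ang [[-0.0044, 0.0082, -0.0182]]
```

View pics/w26.png

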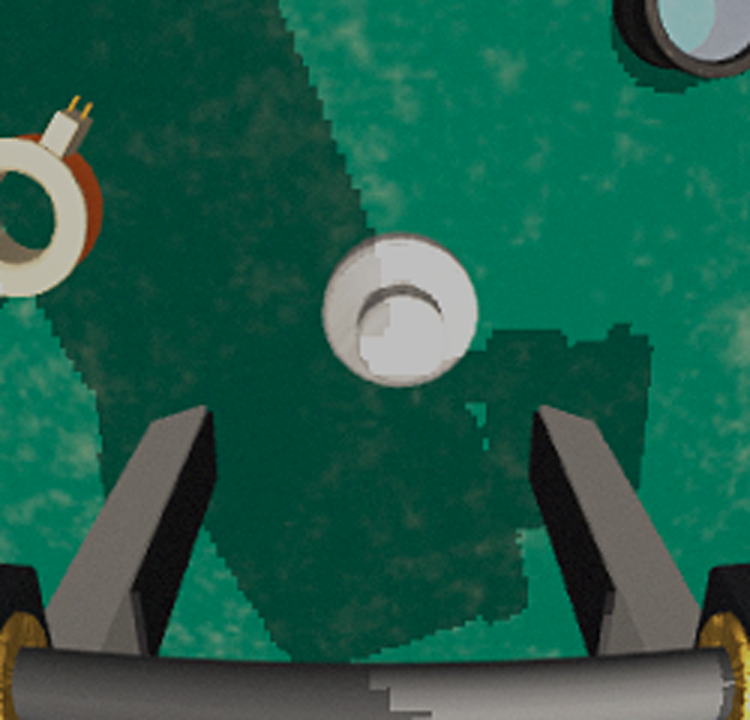

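```bash
python3 - <<'E'
from h import *
s={'ee_pos':[.48033,.161495,.077369],'tcp_rot':[-179.73867,.41557,178.9913]}
k=lambda x,y:np.array((130+x/3,90+y/3))
print(atz('wrist',k(400,336),.037,s),atz('wrist',k(401,309),.0145,s))
plan([.4735,.167,.045],180)
E
```

```text
[0.46880445 0.16950161 0.037     ] [0.46837701 0.17036328 0.0145    ]
n 1 dist [ -7.3   5.7 -32.8] rv [-0.004  0.008 -0.018] t 19.85
xyz [[7.7, 5.7, 32.7]]
ang [[-0.0044, 0.0082, -0.0182]]
```

Call:
{"name": "arm_command", "arguments": {
  "angular": [
    [-0.002, 0.004, -0.006],
    [-0.002, 0.004, -0.006],
    [0, 0, -0.006],
    [0, 0, 0]
  ],
  "xyz": [
    [5, 4, 9],
    [4, 3.5, 9],
    [3, 2.5, 8],
    [2, 1, 5]
  ],
  "grip": [0.75, 0.75, 0.75, 0.75]
}}

```text
time_s: 20.18
ee_pos: [0.4701, 0.1698, 0.0467]
tcp_rot: [180.0, 0.3, 179.7]
contact_force: [-0.4, 0.1, -0.0]
grip_width: 0.0703
```

```bash
python3 - <<'E'
from h import *
for i in range(2): imaging.read_camera('side')
s=state();im=imaging.read_camera('wrist'); print(list(s['ee_pos']),list(s['tcp_rot']))
c=np.clip(im[90:330,130:380].astype(float)*.75,0,255).astype(np.uint8);save(c,'w27.png',3)
plan([.469,.169,.022],180)
E
```

```text
[np.float64(0.46943656485284807), np.float64(0.16955465148270213), np.float64(0.046498120549316624)] [np.float64(-179.97920308753473), np.float64(0.24077889389065196), np.float64(179.67387398784234)]
n 1 dist [ -1.1  -0.6 -25. ] rv [-0.     0.005 -0.006] t 20.33
xyz [[1.2, -0.6, 25.0]]
ang [[-0.0001, 0.0053, -0.0058]]
```

View pics/w27.png

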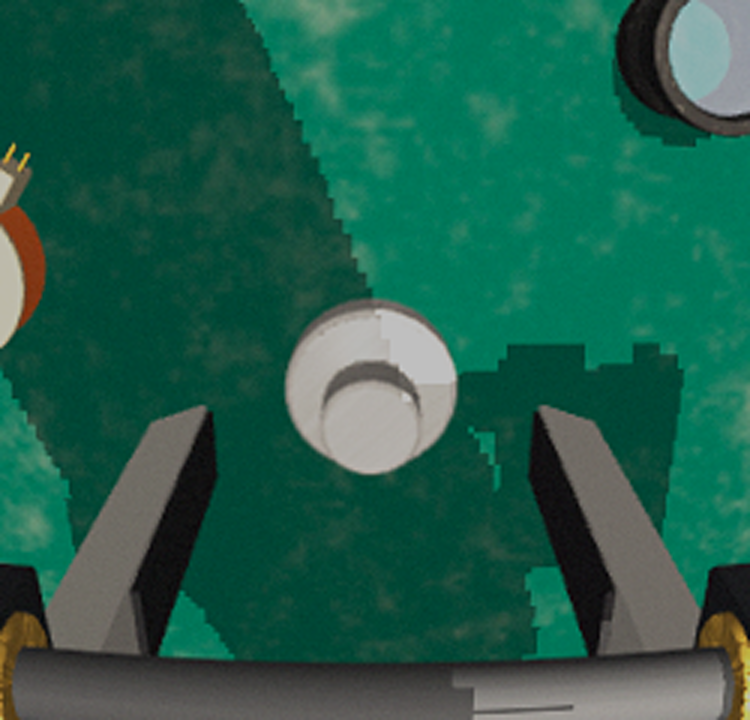

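Call:
{"name": "arm_command", "arguments": {
  "angular": [
    [0, 0.003, 0],
    [0, 0.002, 0],
    [0, 0, 0],
    [0, 0, 0]
  ],
  "xyz": [
    [0.8, -0.3, 8],
    [0.4, -0.2, 8],
    [0, 0, 5],
    [0, 0, 2]
  ],
  "grip": [0.75, 0.75, 0.75, 0.75]
}}

```text
time_s: 20.67
ee_pos: [0.4702, 0.1694, 0.0227]
tcp_rot: [180.0, 0.1, 179.7]
contact_force: [-0.2, 0.3, 1.0]
grip_width: 0.0704
```

```bash
python3 - <<'E'
from h import *
imaging.read_camera('side')
s=state();im=imaging.read_camera('wrist'); print(list(s['ee_pos']),list(s['tcp_rot']),s['contact_force'])
c=np.clip(im[90:330,130:380].astype(float)*.75,0,255).astype(np.uint8);save(c,'w28.png',3)
k=lambda x,y:np.array((130+x/3,90+y/3))
E
```

```text
[np.float64(0.469999738451522), np.float64(0.16923073806087402), np.float64(0.022557270183542876)] [np.float64(179.97330728328816), np.float64(0.11242661684172961), np.float64(179.65396650827043)] [-1.14032728 -0.04539588 -0.4923456 ]
```

View pics/w28.png

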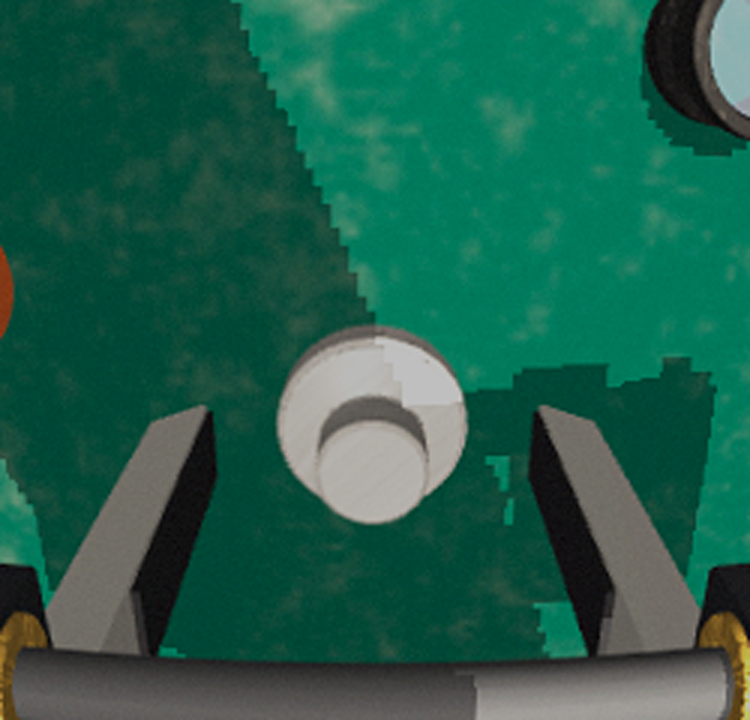

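Call:
{"name": "arm_command", "arguments": {
  "angular": [
    [0, 0, 0],
    [0, 0, 0],
    [0, 0, 0],
    [0, 0, 0],
    [0, 0, 0],
    [0, 0, 0],
    [0, 0, 0]
  ],
  "xyz": [
    [0.3, 0, 0],
    [0, 0, 0],
    [0, 0, 0],
    [0, 0, 0],
    [0, 0, 0],
    [0, 0, 0],
    [0, 0, 0]
  ],
  "grip": [0.05, 0.05, 0.05, 0.05, 0.05, 0.05, 0.05]
}}

```text
time_s: 21.35
ee_pos: [0.4706, 0.1696, 0.0239]
tcp_rot: [179.9, 0.2, 179.7]
contact_force: [-0.4, -0.4, 0.4]
grip_width: 0.027
```

Call:
{"name": "arm_command", "arguments": {
  "angular": [
    [0, 0, 0],
    [0, 0, 0],
    [0, 0, 0]
  ],
  "xyz": [
    [0, 0, 0],
    [0, 0, 0],
    [0, 0, -1]
  ],
  "grip": [0.05, 0.05, 0.05]
}}

```text
time_s: 21.6
ee_pos: [0.4702, 0.1693, 0.0247]
tcp_rot: [179.9, 0.2, 179.7]
contact_force: [0.7, 0.3, -3.1]
grip_width: 0.0231
```

Call:
{"name": "arm_command", "arguments": {
  "angular": [
    [0, 0, 0],
    [0, 0, 0],
    [0, 0, 0],
    [0, 0, 0],
    [0, 0, 0],
    [0, 0, 0],
    [0, 0, 0.005],
    [0, 0, 0.005]
  ],
  "xyz": [
    [0, 0, -5],
    [0, 0, -15],
    [0, 0, -28],
    [0, 0, -30],
    [-6, -14, -20],
    [-12, -26, -5],
    [-14, -33, 0],
    [-12, -33, 0]
  ],
  "grip": [0.05, 0.05, 0.05, 0.05, 0.05, 0.05, 0.05, 0.05]
}}

```text
time_s: 22.27
ee_pos: [0.5088, 0.0696, 0.1321]
tcp_rot: [179.8, -0.3, -179.8]
contact_force: [0.8, 0.3, -3.8]
grip_width: 0.0229
```

```bash
python3 - <<'E'
from h import *
s=state();im=imaging.read_camera('wrist'); print(list(s['ee_pos']),list(s['tcp_rot']),s['grip_width'],s['contact_force'])
c=np.clip(im[90:330,130:380].astype(float)*.75,0,255).astype(np.uint8);save(c,'w29.png',3)
plan([.5345,-.0373,.125],178.4,n=5)
E
```

```text
[np.float64(0.5088034109845287), np.float64(0.06963956759165622), np.float64(0.13214566348314122)] [np.float64(179.8106696044337), np.float64(-0.28454354106575375), np.float64(-179.8434308194595)] 0.02290018727368283 [ 0.84929742  0.3437894  -3.7726347 ]
n 5 dist [ 22.8 -97.   -7.2] rv [-0.003 -0.002  0.02 ] t 22.32
xyz [[-4.7, -19.4, 1.5], [-4.8, -19.3, 1.5], [-4.9, -19.3, 1.5], [-4.9, -19.3, 1.5], [-5.0, -19.3, 1.4]]
ang [[-0.0006, -0.0004, 0.004], [-0.0006, -0.0004, 0.004], [-0.0006, -0.0004, 0.004], [-0.0006, -0.0004, 0.004], [-0.0006, -0.0004, 0.004]]
```

View pics/w29.png

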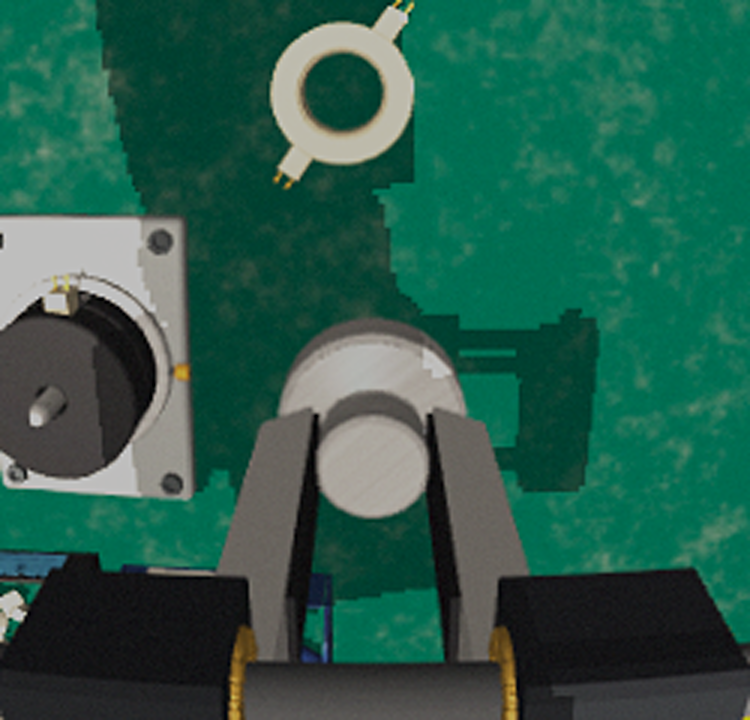

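```bash
python3 - <<'E'
from h import *
s={'ee_pos':[.508803,.06964,.132146],'tcp_rot':[179.81067,-.28454,-179.8434]}
k=lambda x,y:np.array((130+x/3,90+y/3)); Rt,p=pose(s)
for dz in (.012,.0127,.0135):
  z=p[2]+dz
  def res(q,r=.012):
    P=np.array([proj('wrist',[q[0]+r*np.cos(t),q[1]+r*np.sin(t),z],s) for t in np.linspace(0,6.283,200)])
    return [P[:,0].min()-k(316,0)[0],P[:,0].max()-k(430,0)[0],P[:,1].min()-k(0,415)[1],P[:,1].max()-k(0,518)[1]]
  o=least_squares(res,p[:2]);print(dz,np.round(Rt.T@(np.array([*o.x,z])-p)*1e3,2),np.round(o.fun,2))
E
```

```text
0.012 [  0.13   0.92 -12.  ] [-0.08  0.08  0.16 -0.18]
0.0127 [  0.48   0.92 -12.69] [-0.16  0.16  0.1  -0.1 ]
0.0135 [  0.87   0.92 -13.49] [-0.25  0.25  0.02 -0.01]
```

Call:
{"name": "arm_command", "arguments": {
  "angular": [
    [0, 0, 0.005],
    [0, 0, 0.005],
    [0, 0, 0.005],
    [0, 0, 0.005],
    [0, 0, 0]
  ],
  "xyz": [
    [-7, -26, 2],
    [-7, -26, 3],
    [-6, -24, 4],
    [-4, -18, 4],
    [-2, -10, 3]
  ],
  "grip": [0.05, 0.05, 0.05, 0.05, 0.05]
}}

```text
time_s: 22.73
ee_pos: [0.5356, -0.0506, 0.1168]
tcp_rot: [-179.8, -0.2, 178.2]
contact_force: [-0.0, 0.2, -3.7]
grip_width: 0.0231
```

```bash
python3 - <<'E'
from h import *
for i in range(3): imaging.read_camera('side')
s=state(); print(list(s['ee_pos']),list(s['tcp_rot']),s['grip_width'])
plan([.5347,-.0373,.105],178.4)
E
```

```text
[np.float64(0.5351753467888118), np.float64(-0.0478435868964443), np.float64(0.11678293837425023)] [np.float64(-179.91863578225863), np.float64(-0.20493569444935467), np.float64(178.27173259713175)] 0.02301244713255378
n 1 dist [ -0.5  10.5 -11.8] rv [-0.001 -0.004 -0.002] t 22.88
xyz [[0.8, 10.5, 11.8]]
ang [[-0.0014, -0.0036, -0.0022]]
```

Call:
{"name": "arm_command", "arguments": {
  "angular": [
    [-0.001, -0.002, -0.001],
    [0, -0.001, -0.001],
    [0, 0, 0]
  ],
  "xyz": [
    [0.5, 5, 5],
    [0.2, 4.5, 4],
    [0, 3, 3]
  ],
  "grip": [0.05, 0.05, 0.05]
}}

```text
time_s: 23.13
ee_pos: [0.5345, -0.0297, 0.1047]
tcp_rot: [179.9, 0.0, 178.7]
contact_force: [0.2, -0.8, -4.1]
grip_width: 0.023
```

```bash
python3 - <<'E'
from h import *
for i in range(4): imaging.read_camera('side')
s=state(); print(list(s['ee_pos']),list(s['tcp_rot']),s['grip_width'])
im=imaging.read_camera('wrist');save(im[90:330,130:380],'w30.png',3)
plan([.5347,-.0373,.095],178.4)
E
```

```text
[np.float64(0.534733422491563), np.float64(-0.03130391192060413), np.float64(0.10496198422754353)] [np.float64(179.9158222358369), np.float64(0.013110064458005673), np.float64(178.6031497871765)] 0.023168891172086266
n 1 dist [ -0.2  -5.4 -10.1] rv [0.001 0.001 0.003] t 23.38
xyz [[0.1, -5.5, 10.1]]
ang [[0.0012, 0.0006, 0.0026]]
```

View pics/w30.png

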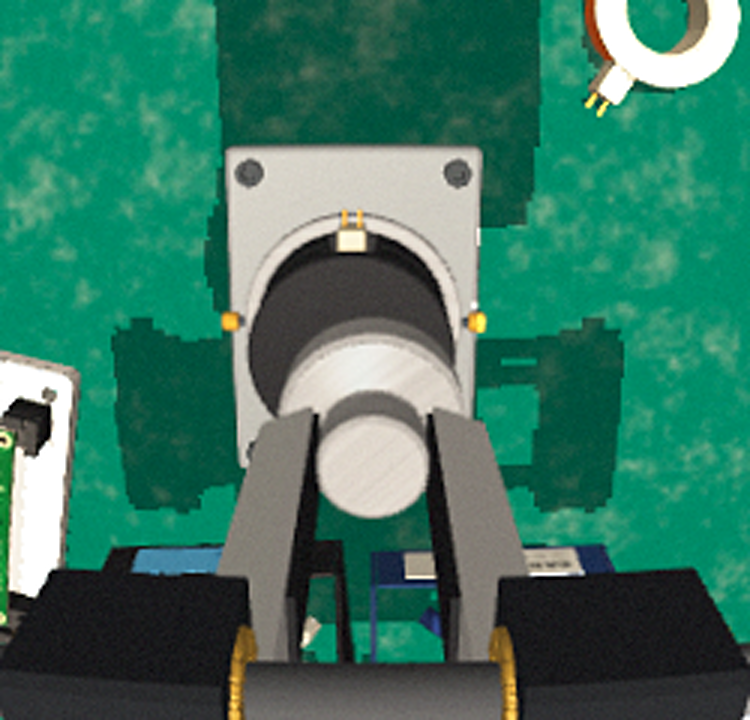

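Call:
{"name": "arm_command", "arguments": {
  "angular": [
    [0.001, 0, 0.001],
    [0, 0, 0.001],
    [0, 0, 0]
  ],
  "xyz": [
    [0.1, -2.5, 2],
    [0.1, -2, 2],
    [0, -0.8, 2]
  ],
  "grip": [0.05, 0.05, 0.05]
}}

```text
time_s: 23.63
ee_pos: [0.5354, -0.0379, 0.0995]
tcp_rot: [-180.0, 0.2, 178.4]
contact_force: [0.0, -0.3, -3.9]
grip_width: 0.023
```

```bash
python3 - <<'E'
from h import *
for i in range(4): imaging.read_camera('side')
s=state(); print(list(s['ee_pos']),list(s['tcp_rot']),s['grip_width'])
im=imaging.read_camera('wrist');save(im[90:330,130:380],'w31.png',3)
plan([.5347,-.0373,.085],178.4)
E
```

```text
[np.float64(0.5352119212806162), np.float64(-0.03739438473871957), np.float64(0.09945149011189028)] [np.float64(-179.99772770419492), np.float64(0.11786033593574903), np.float64(178.4404349887631)] 0.023102087298820954
n 1 dist [ -0.6   0.  -14.5] rv [0.    0.002 0.001] t 23.88
xyz [[0.6, -0.0, 14.5]]
ang [[0.0, 0.0022, 0.0009]]
```

View pics/w31.png

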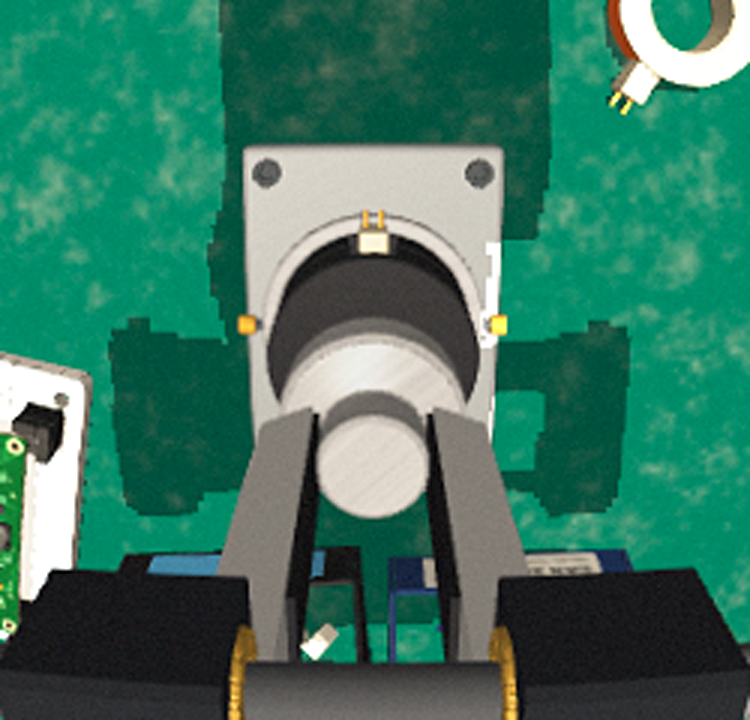

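Call:
{"name": "arm_command", "arguments": {
  "angular": [
    [0, 0.001, 0],
    [0, 0.001, 0],
    [0, 0, 0],
    [0, 0, 0],
    [0, 0, 0]
  ],
  "xyz": [
    [0.3, 0, 3],
    [0.2, 0, 3],
    [0.1, 0, 3],
    [0.1, 0, 2.5],
    [0.1, 0, 2]
  ],
  "grip": [0.05, 0.05, 0.05, 0.05, 0.05]
}}

```text
time_s: 24.3
ee_pos: [0.535, -0.0371, 0.0852]
tcp_rot: [180.0, 0.1, 178.5]
contact_force: [0.2, -0.9, -3.7]
grip_width: 0.0229
```

Call:
{"name": "arm_command", "arguments": {
  "angular": [
    [0, 0, 0],
    [0, 0, 0],
    [0, 0, 0]
  ],
  "xyz": [
    [0.2, -0.1, 2],
    [0.2, 0, 2],
    [0.1, 0, 1.5]
  ],
  "grip": [0.05, 0.05, 0.05]
}}

```text
time_s: 24.55
ee_pos: [0.5342, -0.0371, 0.0787]
tcp_rot: [180.0, 0.0, 178.5]
contact_force: [0.6, -0.2, -3.7]
grip_width: 0.0231
```

Call:
{"name": "arm_command", "arguments": {
  "angular": [
    [0, 0, 0],
    [0, 0, 0],
    [0, 0, 0]
  ],
  "xyz": [
    [-0.2, 0, 1.8],
    [0, 0, 1.5],
    [0, 0, 1]
  ],
  "grip": [0.05, 0.05, 0.05]
}}

```text
time_s: 24.8
ee_pos: [0.5343, -0.037, 0.0738]
tcp_rot: [180.0, 0.0, 178.5]
contact_force: [0.2, 1.5, -3.9]
grip_width: 0.0232
```

Call:
{"name": "arm_command", "arguments": {
  "angular": [
    [0, 0, 0],
    [0, 0, 0]
  ],
  "xyz": [
    [0, 0, 0.8],
    [0, 0, 0.7]
  ],
  "grip": [0.05, 0.05]
}}

```text
time_s: 24.97
ee_pos: [0.5344, -0.037, 0.072]
tcp_rot: [180.0, 0.0, 178.5]
contact_force: [-0.0, -0.5, -2.9]
grip_width: 0.0228
```

Call:
{"name": "arm_command", "arguments": {
  "angular": [
    [0, 0, 0]
  ],
  "xyz": [
    [0, 0, 0.7]
  ],
  "grip": [0.05]
}}

```text
time_s: 25.05
ee_pos: [0.5343, -0.0371, 0.0719]
tcp_rot: [180.0, 0.0, 178.5]
contact_force: [-3.7, 0.1, 10.7]
grip_width: 0.0234
```

Contact at the expected height; release and lift.

Call:
{"name": "arm_command", "arguments": {
  "angular": [
    [0, 0, 0],
    [0, 0, 0],
    [0, 0, 0],
    [0, 0, 0],
    [0, 0, 0]
  ],
  "xyz": [
    [0, 0, 0],
    [0, 0, 0],
    [0, 0, 0],
    [0, 0, 0],
    [0, 0, 0]
  ],
  "grip": [0.1, 0.7, 0.7, 0.7, 0.7]
}}

```text
time_s: 25.47
ee_pos: [0.5364, -0.0372, 0.0733]
tcp_rot: [180.0, 0.3, 178.5]
contact_force: [0.6, 0.3, -0.2]
grip_width: 0.0465
```

Call:
{"name": "arm_command", "arguments": {
  "angular": [
    [0, 0, 0],
    [0, 0, 0],
    [0, 0, 0],
    [0, 0, 0],
    [0, 0, 0],
    [0, 0, 0]
  ],
  "xyz": [
    [0, 0, -5],
    [0, 0, -20],
    [0, 0, -30],
    [5, 15, -10],
    [5, 20, 0],
    [5, 15, 0]
  ],
  "grip": [0.7, 0.7, 0.7, 0.7, 0.7, 0.7]
}}

```text
time_s: 25.97
ee_pos: [0.5239, 0.0099, 0.1428]
tcp_rot: [-179.9, 0.4, 178.0]
contact_force: [-0.4, 0.2, 0.1]
grip_width: 0.0656
```

```bash
python3 - <<'E'
from h import *
a=imaging.read_camera('side'); b=imaging.read_camera('scene')
save(np.hstack([a[160:260,245:345],b[140:240,245:345]]),'s40.png',4)
save(a,'side40.png')
s=state();im=imaging.read_camera('wrist'); save(im,'w40.png'); print(s['ee_pos'],s['time_s'])
E
```

```text
[0.52300169 0.01183687 0.1422263 ] 26.0667
```

View pics/s40.png

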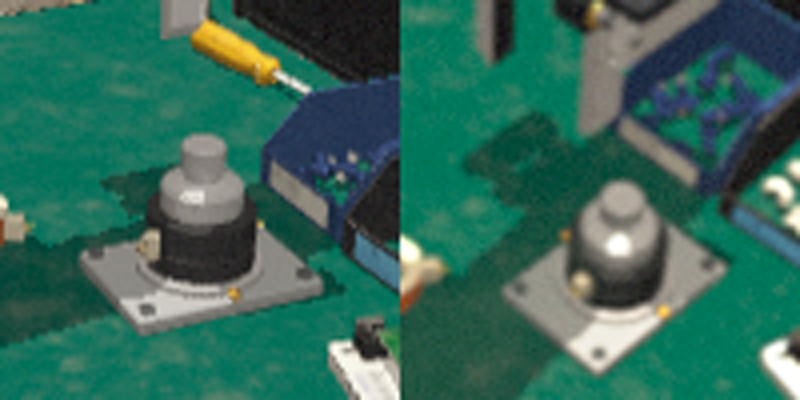

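View pics/w40.png

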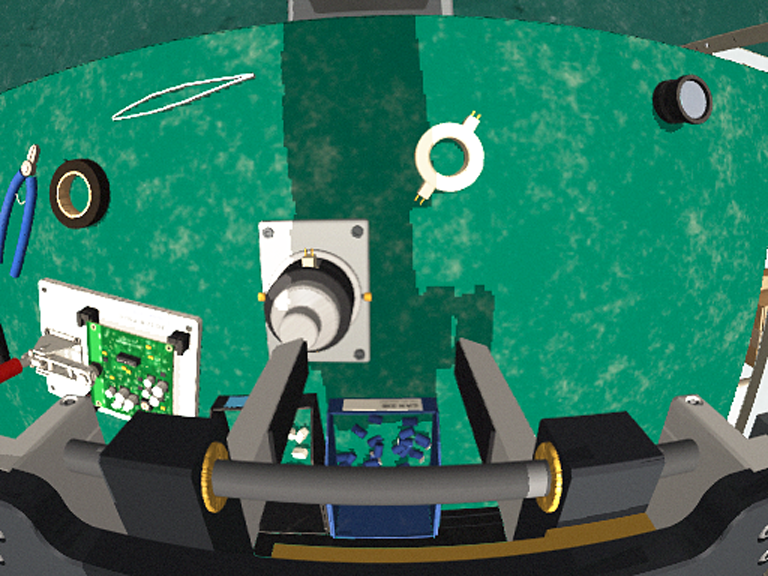

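```bash
python3 - <<'E'
from h import *
print(tri([('side',(296.2,195.8),None),('scene',(301,187.5),None)]), proj('side',[.534,-.037,.085]),proj('scene',[.534,-.037,.085]))
s=state();print(s['contact_force'],s['dq'].max())
ticket.job_done()
E
```

```text
[ 0.53833845 -0.03428648  0.0834205 ] [295.55291087 195.73115685] [300.24281358 189.06585642]
[ 0.10459561 -0.80138992 -0.25780834] 1.663187615028453
the job is handed in; nothing more can be done
```

The pot-core inductor is closed up on the jig and the job was handed in at about 26 s, against the 72 s limit.

- **Bobbin:** I used the left-most one. It went into the lower half with both lugs in the slots. It touched the well floor at the expected height with about 20 N, and I then eased off and let go.
- **Upper half:** I lowered it over the guide pin in small steps, with its slots over the lugs. It met the lower half at the expected height with about 8 N. The side and scene pictures showed the halves closed with no gap.
- **Cap:** It slid onto the pin without snagging and came to rest on the core at the expected height with about 11 N. It looks flat in the pictures from both fixed cameras.

After the release, the top of the knob measured z ≈ 83 mm against the nominal 85 mm. Its position came out at (0.538, −0.034), 3 to 5 mm from the pin axis I used, (0.534, −0.037). That is a rough reading from low-resolution pictures. The nominal position projects to within 2 pixels of where the knob appears, so I did not treat it as a fault.

The loupe and the tape were not touched, nothing fell, and the arm is clear of the stack. None of the checks failed.

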